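# Set up the LED module test carrier

## Task

Set the dark carrier plate on the three steel balls of the aluminium base, yellow stripe over yellow stripe, press it down past the two sprung rollers until they snap over its side bars and pull it fully home, and let go; then lay every white-topped LED module flat and squarely in a white-outlined bay of the plate, one to a bay, lengthwise like the outlines. With everything loaded, lower the red-topped bridge gauge until its legs stand on the plate astride a module, so that its sprung foot reads the module's height for about a second: first over a module in the row next to the yellow stripe, then over one in the other row. Put the gauge back upright in the middle of its black pad, with every module still in its bay, and leave the other things on the bench alone.

Things in the scene. Friction and masses are not known exactly. Their poses are not given: they have to be found in the camera images.
- base: Fixed aluminium base: slab 190 (x) x 240 (y) x 12 mm and a 60 x 340 mm cross-piece. Origin on the bench under its centre, z up. Three steel balls, radius 10 mm, centres 30 mm above the bench at (x,y) = (-55,80), (-55,-80), (60,0) mm. Yellow stripe near its +x edge, by the single ball. Blue blocks behind the catches, x +-25, y +-145 to +-169 mm, 72 mm high.
- base_home (a point): Point of the base, 32.1 mm above the bench on its centre line, where the origin of the plate lies when the plate is fully home (plate axes parallel to base axes).
- base_mark (a point): Point of the base (88, 0, 52.1 mm in its frame) where plate_mark lies when the plate is fully home.
- catch_left (a joint): Outward slide, m, of the orange sprung roller (radius 8 mm) at y = +120 mm of the base, 57 mm up: 0 with no plate, at most 0.016, about 0.003 when it holds the plate home. Spring 4 N at rest, 350 N/m. To press the plate past both rollers takes about 6 N besides its weight; first contact is about 20 mm above home, over centre about 9 mm above home.
- catch_right (a joint): The same for the roller catch at y = -120 mm of the base.
- plate: Loose dark carrier plate, 0.65 kg, slab 190 (x) x 220 (y) mm. Origin at the centre of its underside at the level of the V-block edges it stands on, z up; slab z = 12 to 20 mm, rim 4 mm wide, 6 mm high round its top. Under it V grooves at (-55,80), (-55,-80), (60,0) mm, each catches a ball up to 8 mm off. Yellow stripe on its +x edge. Steel side bars at y = +-112 mm, z = 16 mm, radius 6 mm.
- plate_handle (a point): Point on the plate's orange square grip post, 55 mm above the plate's origin: the post stands at the plate's centre, 18 x 18 mm, from the slab up to 67 mm above the origin. Pinch it across y. The plate starts on the bench turned roughly 90 degrees from the base.
- plate_mark (a point): Point on the plate's top, 88 mm along +x from its centre, middle of the yellow stripe.
- bay1 (a point): Centre of a white-outlined bay on top of the plate (-40, 56, 20 mm in the plate's frame). In the other row. A module lies here with its length along the plate's x (either way round).
- bay2 (a point): Centre of a white-outlined bay on top of the plate (40, 56, 20 mm in the plate's frame). In the row next to the yellow stripe. A module lies here with its length along the plate's x (either way round).
- bay3 (a point): Centre of a white-outlined bay on top of the plate (-40, -56, 20 mm in the plate's frame). In the other row. A module lies here with its length along the plate's x (either way round).
- bay4 (a point): Centre of a white-outlined bay on top of the plate (40, -56, 20 mm in the plate's frame). In the row next to the yellow stripe. A module lies here with its length along the plate's x (either way round).
- led1: LED module, black finned heat sink with a white top and yellow LEDs: box 60 (x) x 40 (y) x 28 mm high, about 0.12 kg. Origin at the centre of its underside, z up. 3 or 4 such modules are present; an absent one reads None.
- led2: LED module, black finned heat sink with a white top and yellow LEDs: box 60 (x) x 40 (y) x 28 mm high, about 0.12 kg. Origin at the centre of its underside, z up. 3 or 4 such modules are present; an absent one reads None.
- led3: LED module, black finned heat sink with a white top and yellow LEDs: box 60 (x) x 40 (y) x 28 mm high, about 0.12 kg. Origin at the centre of its underside, z up. 3 or 4 such modules are present; an absent one reads None.
- led4: LED module, black finned heat sink with a white top and yellow LEDs: box 60 (x) x 40 (y) x 28 mm high, about 0.12 kg. Origin at the centre of its underside, z up. 3 or 4 such modules are present; an absent one reads None.
- gauge: Loose bridge height gauge, 0.4 kg: two aluminium legs, each 44 (x) x 10 (y) mm, 60 mm apart inside (80 mm outside) in y, under a crossbar from z = 56 to 70 mm; red grip block 26 (x) x 22 (y) mm from z = 70 to 106 mm. Origin between the soles of the legs, z up. In the middle hangs a sprung foot of radius 9 mm.
- gauge_foot (a joint): Upward travel of the gauge's foot, m: 0 hanging free (its sole then 16 mm above the soles of the legs), 0.022 at most; reads height minus 16 mm, so 0.012 when the legs stand on the plate astride a module. Its spring pushes down with 0.5 N plus 60 N/m.
- pad: Black rubber pad fixed on the bench, 75 (x) x 110 (y) x 4 mm, the gauge's parking place. Origin at the centre of its underside.
- tape: Bystander: red tape dispenser, 150 x 50 mm, 95 mm high. Origin at its foot.
- tray: Bystander: white empty parts tray, 100 x 150 x 30 mm. Origin at its foot.
- driver: Bystander: screwdriver with orange handle, 190 mm long, lying. Origin at the underside.
Things that resemble listed ones, but are neither listed nor needed, are in the scene too. Leave any orange look-alike of the led1 alone. There is more than one size of the pad; the job needs the smaller.

How it is judged:
By the outcome, as a careful person would: the job done as asked, in the order asked, and still so for the second after the job is handed in, with the robot touching nothing.
Of led1, led2, led3, led4 only 3 to 4 are there at a start; the rules pass over those that are not, and their reading is None.
At some moment in a run one of led1, led2, led3, led4 may be knocked a few centimetres aside while the robot is not near it.
It also fails if it takes over 210 s, if anything falls off the work surface, if the arm or the gripper's body presses on something with over 40 N, if the wrist force passes 120 N, or if a joint passes its speed limit or range.

## Robot

A 7-joint arm with a two-finger parallel gripper is mounted at the origin on the work surface. World frame = base frame: x ahead of the robot, y to its left, z up, the work surface at z = 0. Lengths are in m, angles in rad, forces in N, time in s.
With the tool pointing down it reaches from about 0.4 to 0.875 m from the base axis. Payload 19.3 kg.
Tool frame: the origin (TCP) lies between the finger pads; the fingertips stand 22 mm ahead of it and the grasp point (between the pads) lies 3 mm ahead of it; z points along the fingers, y is the line along which they close (so a half turn about z gives the same grasp; the last joint's range is limited). The gripper opens to 85 mm and grips with 20 to 120 N. Pads are 22 mm wide; open, the fingers measure 114 mm over their backs; the gripper's body (76 mm by 85 mm) begins 54 mm behind the grasp point. The pads swing forward as they close: fully open they stand 13 mm farther back than shut.
Start: joints at [1.153, 0.521, -0.036, 1.599, 0.021, 1.021, -0.113], TCP at [0.213, -0.588, 0.253] pointing down, gripper open.
Joint ranges: [-2.91, 2.91], [-0.3, 2.13], [-1.5, 1.42], [0.17, 2.43], [-1.26, 4.41], [0.16, 1.93], [-2.52, 2.52]. Speed limits (rad/s): [1.89, 1.89, 2.39, 2.39, 3.01, 3.01, 3.01].

## Interface

Orientations are given as [roll, pitch, yaw] about the fixed x, y, z axes, in that order (R = Rz(yaw) Ry(pitch) Rx(roll)).
In Python, from station import ctrl gives the robot as it stands. The module is installed in compiled form; this text tells all that it offers.
- The arm moves only by the tool drive_tool, never from a script. Its argument "deltas" is text: rows parted by semicolons, each of 7 numbers parted by spaces: the shift along the world's x, y, z in units of 0.2 m (1.0 is 0.2 m), then the turn, a rotation vector about the world's x, y, z in units of 120 degrees (1.0 is 120 degrees), then the closure in counts, from 0 (fully open) to 255 (shut). A call has 1 to 20 rows; each row shifts and turns the commanded pose from where the row before left it; what a row does not reach is not made up. A row lasts 1/10 s, in which the tool goes at most 50 mm and 8.59 degrees, less where a joint would pass 70% of its speed; a pose out of reach is approached as far as the arm can. A call with a number of a shift or a turn outside -1 to 1 is refused whole. A call with a gripper value outside its range is refused whole. The fingers move at their own pace and stop on an object; "grip_force" is the grip in N (left out, the last holds). Time passes only in rows, so rows that do not move let the fingers close. It gives the time, the measured TCP pose, the force, the opening and the grip force at its end, in the units of the state.
- ctrl.state(): the state, without advancing time (a new reading comes with each control period).
- ctrl.camera(name): name is "side" or "top"; returns the picture (420x560x3 uint8, blue, green, red); there is no depth.
- ctrl.camera_info(name): a dict with "vertical_fov" (degrees; the focal length in pixels is half the picture's height over the tangent of half this angle, whatever the lens; pixels are square), "cx", "cy" (the principal point, pixels), "world_from_camera" (4x4, takes a point from camera to world coordinates). Camera axes: x right, y up, looking along -z (the intrinsics and any distortion apply to the point x, -y, -z); pixel columns grow to the right and rows downward; lengths in m; the calibration is good to about 2 mm. A picture is of the moment at which its call begins. camera_info takes no time and is no camera call.
- ctrl.hand_in(): hands the job in; it is judged then, once.
The state is a dict: "time": time; "joint_positions": joint angles; "joint_velocities": joint speeds; "joint_torque": joint torques, N m; "eef_pos": TCP position; "tool_rot": TCP orientation; "contact_force": force on the tool from outside, world axes, zero at the start; "torque": the same for the moment, N m; "width": finger opening in m; "finger_force": force on a finger pad.
Only numpy, scipy, OpenCV 4.12 (cv2) and the standard library are available. Lean on these libraries where they do the work, as an engineer would, in place of code of your own. Each camera call takes 0.05 s, during which the arm holds its last target. There are 200 camera calls.

## Working session

There is one attempt and no reset: what is moved stays moved. The work goes in short steps, Python scripts to look and compute and a tool call to move; the robot and the scene stay as the last step left them, time stands still between calls to the robot, and variables do not carry over. Pictures are saved under pics/ and viewed, at most 14 in all, crops included, and the job is handed in when it is done.

Besides the shell and the picture viewer there is one more tool, called after "Call:" by a JSON object that holds its "fn" and its "kwargs", one argument or row to a line. drive_tool: Moves the arm, as the interface text tells. Shifts and turns lie within -1 to 1; 1 stands for 0.2 m of shift or 120 degrees of turn. Its arguments: {"type":"object","properties":{"deltas":{"type":"string"},"grip_force":{"type":"number"}},"required":["deltas"]}

```bash
mkdir -p pics; ls; python3 - <<'E'
from station import ctrl
import cv2
for n in("top","side"):
    im=ctrl.camera(n); cv2.imwrite(f"pics/{n}0.png",im); i=ctrl.camera_info(n); print(n,i)
s=ctrl.state(); print(s)
E
```

```text
pics
top {'vertical_fov': 56.62950534992484, 'cx': 274.0172491667511, 'cy': 204.83447385080078, 'world_from_camera': array([[-0.00313724,  0.99567962, -0.09280226,  0.46094059],
       [-0.99997657, -0.00255896,  0.0063496 , -0.01350721],
       [ 0.00608469,  0.09282   ,  0.99566431,  1.04847582],
       [ 0.        ,  0.        ,  0.        ,  1.        ]])}
side {'vertical_fov': 44.13891207200492, 'cx': 277.1740589377325, 'cy': 207.7160534450166, 'world_from_camera': array([[-0.69345229,  0.4693739 , -0.54663704, -0.27241266],
       [-0.72023247, -0.47235388,  0.50808169,  0.76244914],
       [-0.01972584,  0.74603616,  0.66561321,  1.0819328 ],
       [ 0.        ,  0.        ,  0.        ,  1.        ]])}
{'time': 0.1, 'joint_positions': array([ 1.15280587,  0.52196436, -0.0363068 ,  1.59992936,  0.02120573,
        1.02110515, -0.1128042 ]), 'joint_velocities': array([-0.00090208, -0.00040282, -0.00122887, -0.00189549, -0.00052101,
        0.00079312,  0.0010621 ]), 'joint_torque': array([ 4.38165123e-03, -9.28497577e+01,  1.98355056e+00, -3.70532763e+01,
        1.80264580e-02,  5.35332903e-03, -4.85477608e-05]), 'eef_pos': array([ 0.21287822, -0.58733963,  0.25278506]), 'tool_rot': array([-3.14057515e+00,  8.62256297e-05,  3.47760036e-01]), 'contact_force': array([-0.82045312,  0.59406429,  0.36035362]), 'torque': array([-0.00618043, -0.03259432, -0.02265297]), 'finger_force': 0.0, 'width': 0.08577197046761977}
```

```bash
python3 - <<'E'
import cv2
for n in("top","side"):
    im=cv2.imread(f"pics/{n}0.png"); cv2.imwrite(f"pics/{n}0b.png",cv2.resize(im,(800,600),interpolation=cv2.INTER_CUBIC))
E
```

```text
(no output)
```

View pics/top0b.png

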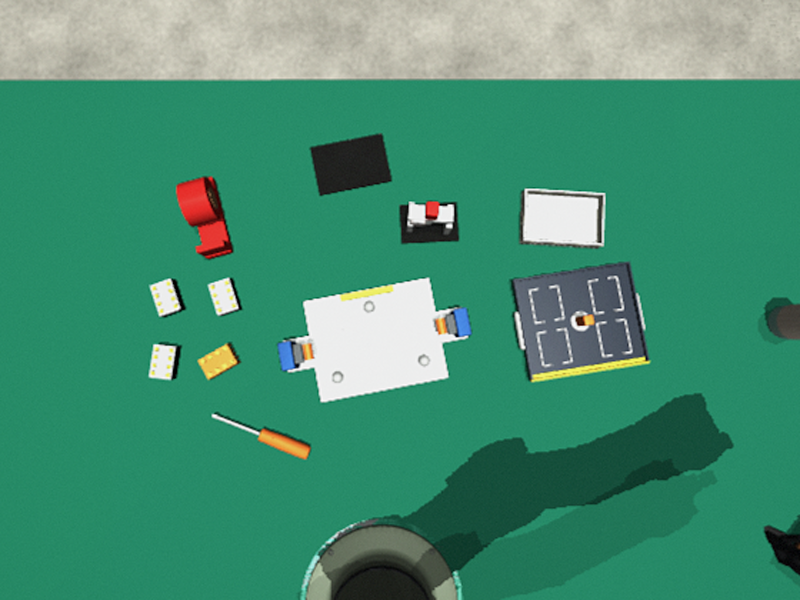

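View pics/side0b.png

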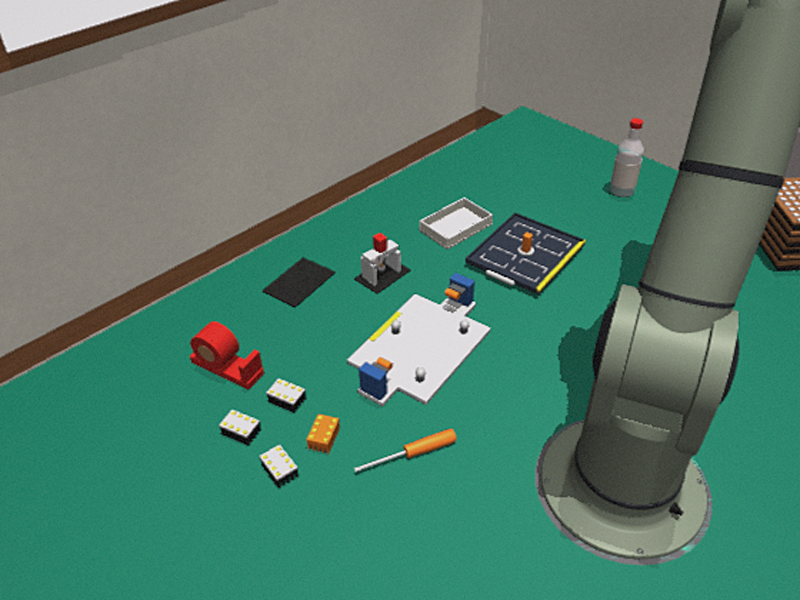

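```bash
cat > h.py <<'E'
import numpy as np, cv2
from scipy.optimize import least_squares
from station import ctrl
I={n:ctrl.camera_info(n) for n in("top","side")}
def ray(n,u,v):
    i=I[n]; f=210/np.tan(np.radians(i["vertical_fov"]/2)); M=i["world_from_camera"]
    return M[:3,3], M[:3,:3]@np.array([(u-i["cx"])/f,-(v-i["cy"])/f,-1])
def at(n,u,v,z):
    o,d=ray(n,u,v); return o+d*(z-o[2])/d[2]
def proj(n,p):
    i=I[n]; f=210/np.tan(np.radians(i["vertical_fov"]/2)); M=i["world_from_camera"]
    c=M[:3,:3].T@(np.asarray(p)-M[:3,3]); return np.array([i["cx"]-f*c[0]/c[2], i["cy"]+f*c[1]/c[2]])
def fit(obs,x0):
    """obs: (cam,u,v,local xyz); planar pose x,y,yaw"""
    def r(q):
        c,s=np.cos(q[2]),np.sin(q[2]); o=[]
        for n,u,v,(a,b,z) in obs: o+=list(proj(n,[q[0]+c*a-s*b,q[1]+s*a+c*b,z])-[u,v])
        return np.array(o)
    s=least_squares(r,x0,loss="soft_l1"); return s.x,r(s.x).reshape(-1,2)
def montage(im,crops,k,fn,W=800,H=600):
    out=np.zeros((H,W,3),np.uint8)
    for (u0,v0,u1,v1),(X,Y) in crops:
        c=cv2.resize(im[v0:v1,u0:u1],None,fx=k,fy=k,interpolation=cv2.INTER_CUBIC)
        for u in range(-(-u0//10)*10,u1,10):
            cv2.line(c,((u-u0)*k,0),((u-u0)*k,8 if u%50 else 18),(255,0,255),1)
        for v in range(-(-v0//10)*10,v1,10):
            cv2.line(c,(0,(v-v0)*k),(8 if v%50 else 18,(v-v0)*k),(255,0,255),1)
        hh,ww=min(c.shape[0],H-Y),min(c.shape[1],W-X); out[Y:Y+hh,X:X+ww]=c[:hh,:ww]
    cv2.imwrite(fn,out)
E
python3 - <<'E'
import cv2
from h import *
im=cv2.imread("pics/top0.png")
montage(im,[((192,190,332,286),(0,0)),((354,180,460,270),(430,0)),((100,190,170,270),(0,300)),((270,130,330,180),(290,300)),((212,90,278,140),(480,300))],3,"pics/m1.png")
E
```

```text
(no output)
```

View pics/m1.png

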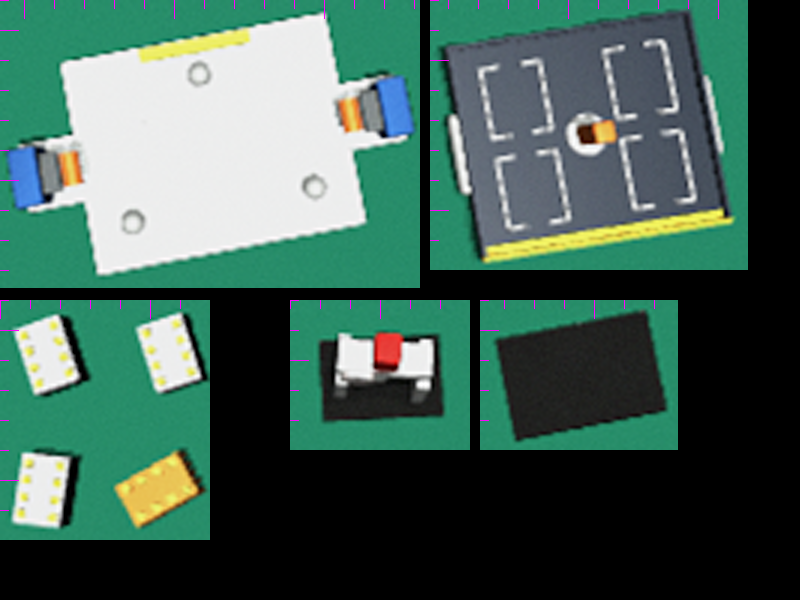

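```bash
python3 - <<'E'
from h import *
def P(X,Y,mx,my,u0,v0): return u0+(X-mx)/3-.33, v0+(Y-my)/3-.33
def go(nm,L,x0,o):
    q,r=fit([("top",*P(X,Y,*o),(a/1e3,b/1e3,z/1e3)) for X,Y,a,b,z in L],x0); print(nm,q[:2].round(4),np.degrees(q[2]).round(2),np.abs(r).max(0).round(2))
go("base",[(61,63,95,120,12),(323,13,95,-120,12),(98,273,-95,120,12),(366,223,-95,-120,12),(199,74,60,0,30),(133,222,-55,80,30),(315,187,-55,-80,30)],[.5,0,0],(0,0,192,190))
p=(430,0,354,180)
go("plate",[(658,169,40,56,20),(533,189,40,-56,20),(640,80,-40,56,20),(516,99,-40,-56,20),(447,47,-95,-110,26),(689,12,-95,110,26),(484,258,95,-110,26),(731,220,95,110,26)],[.5,-.3,3],p)
print("post",at("top",*P(603,131,*p),.067))
m=(0,300,100,190)
for n,c in dict(A=[(15,330),(58,315),(81,377),(38,394)],B=[(137,328),(182,314),(202,376),(159,392)],C=[(22,453),(72,456),(62,527),(13,523)]).items():
    go(n,[(*c[0],30,20,28),(*c[1],30,-20,28),(*c[2],-30,-20,28),(*c[3],-30,20,28)],[.5,.4,0],m)
g=(290,300,270,130)
go("pad",[(320,342,37.5,55,4),(440,335,37.5,-55,4),(443,415,-37.5,-55,4),(323,421,-37.5,55,4)],[.6,0,0],g)
print("red",at("top",*P(388,348,*g),.110))
go("gaugebar",[(338,333,22,40,74),(433,340,22,-40,74),(433,379,-22,-40,74),(338,374,-22,40,74)],[.6,0,0],g)
E
```

```text
base [0.472  0.0107] 10.63 [0.61 0.68]
plate [ 0.5043 -0.3681] 188.6 [0.59 1.16]
post [ 0.5046409  -0.36612389  0.067     ]
A [0.5497 0.3951] 21.36 [0.09 0.39]
B [0.5508 0.2887] 19.42 [0.29 0.44]
C [0.432 0.396] -5.06 [0.85 0.3 ]
pad [ 0.6926 -0.0919] 2.55 [0.46 0.55]
red [ 0.69405578 -0.08944815  0.11      ]
gaugebar [ 0.696  -0.0902] -1.59 [0.33 2.7 ]
```

Call:
{"fn": "drive_tool", "kwargs": {
  "deltas": "0.146 0.11 -0.04 0 0 -0.0094 0;0.146 0.11 -0.04 0 0 -0.0094 0;0.146 0.11 -0.04 0 0 -0.0094 0;0.146 0.11 -0.04 0 0 -0.0094 0;0.146 0.11 -0.04 0 0 -0.0094 0;0.146 0.11 -0.04 0 0 -0.0094 0;0.146 0.11 -0.04 0 0 -0.0094 0;0.146 0.11 -0.04 0 0 -0.0094 0;0.146 0.11 -0.04 0 0 -0.0094 0;0.146 0.11 -0.04 0 0 -0.0094 0;0 0 0 0 0 0 0;0 0 0 0 0 0 0;0 0 0 0 0 0 0",
  "grip_force": 80
}}

```text
time: 1.4
eef_pos: [0.5042, -0.3684, 0.1733]
tool_rot: [3.141, 0.001, 0.15]
contact_force: [-0.3, -1.2, -0.3]
width: 0.0852
finger_force: 0.0
```

Call:
{"fn": "drive_tool", "kwargs": {
  "deltas": "0 0.007 -0.1 0 0 0 60;0 0 -0.1 0 0 0 60;0 0 -0.1 0 0 0 60;0 0 -0.1 0 0 0 60;0 0 -0.1 0 0 0 60;0 0 -0.09 0 0 0 60;0 0 0 0 0 0 60;0 0 0 0 0 0 255;0 0 0 0 0 0 255;0 0 0 0 0 0 255;0 0 0 0 0 0 255;0 0 0 0 0 0 255;0 0 0 0 0 0 255;0 0 0 0 0 0 255"
}}

```text
time: 2.8
eef_pos: [0.5054, -0.3666, 0.0565]
tool_rot: [3.14, -0.001, 0.151]
contact_force: [-1.4, 0.2, 9.6]
width: 0.017
finger_force: 77.7
```

```bash
python3 - <<'E'
from h import *
im=ctrl.camera("side"); cv2.imwrite("pics/s1.png",cv2.resize(im[100:310,250:530],(800,600),interpolation=cv2.INTER_CUBIC)); s=ctrl.state(); print(s['joint_positions'],s['joint_torque'])
E
```

```text
[ 0.55163293  0.77178295 -0.02837907  1.72760209  0.03344111  0.64104409
 -0.91554909] [-4.61833309e-01 -9.84651089e+01  2.45659903e+00 -2.48489982e+01
 -4.92955232e-02 -6.21096678e-01  1.34234293e-02]
```

View pics/s1.png

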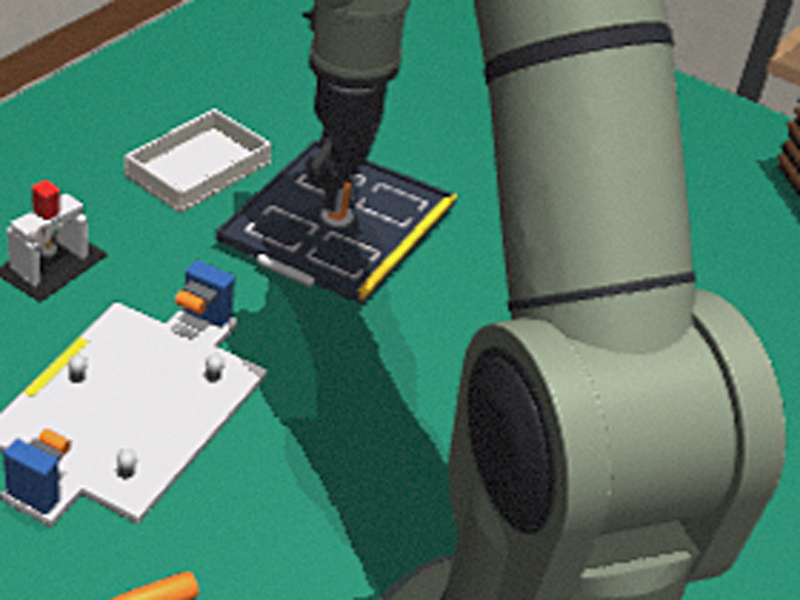

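Call:
{"fn": "drive_tool", "kwargs": {
  "deltas": "0 0 0.05 0 0 0 255;0 0 0.1 0 0 0 255;0 0 0.1 0 0 0 255;0 0 0.1 0 0 0 255;0 0 0.1 0 0 0 255;0 0 0.1 0 0 0 255;0 0 0.1 0 0 0 255;0 0 0.05 0 0 0 255;0 0 0 0 0 0 255"
}}

```text
time: 3.75
eef_pos: [0.5053, -0.3664, 0.1967]
tool_rot: [3.14, -0.002, 0.151]
contact_force: [0.9, -0.1, -6.8]
width: 0.017
finger_force: 79.0
```

Call:
{"fn": "drive_tool", "kwargs": {
  "deltas": "-0.007 0.0785 0 0 0 0.0632 255;-0.007 0.0785 0 0 0 0.0632 255;-0.007 0.0785 0 0 0 0.0632 255;-0.007 0.0785 0 0 0 0.0632 255;-0.007 0.0785 0 0 0 0.0632 255;-0.007 0.0785 0 0 0 0.0632 255;-0.007 0.0785 0 0 0 0.0632 255;-0.007 0.0785 0 0 0 0.0632 255;-0.007 0.0785 0 0 0 0.0632 255;-0.007 0.0785 0 0 0 0.0632 255;-0.007 0.0785 0 0 0 0.0632 255;-0.007 0.0785 0 0 0 0.0632 255"
}}

```text
time: 4.95
eef_pos: [0.4875, -0.177, 0.1944]
tool_rot: [-3.14, -0.001, 1.745]
contact_force: [0.0, 0.5, -6.8]
width: 0.017
finger_force: 78.9
```

Call:
{"fn": "drive_tool", "kwargs": {
  "deltas": "-0.007 0.0785 0 0 0 0.0632 255;-0.007 0.0785 0 0 0 0.0632 255;-0.007 0.0785 0 0 0 0.0632 255;-0.007 0.0785 0 0 0 0.0632 255;-0.007 0.0785 0 0 0 0.0632 255;-0.007 0.0785 0 0 0 0.0632 255;-0.007 0.0785 0 0 0 0.0632 255;-0.007 0.0785 0 0 0 0.0632 255;-0.007 0.0785 0 0 0 0.0632 255;-0.007 0.0785 0 0 0 0.0632 255;-0.007 0.0785 0 0 0 0.0632 255;-0.007 0.0785 0 0 0 0.0632 255;0 0 0 0 0 0 255;0 0 0 0 0 0 255"
}}

```text
time: 6.35
eef_pos: [0.471, 0.0105, 0.1947]
tool_rot: [3.141, -0.001, -2.957]
contact_force: [-0.7, 0.9, -6.8]
width: 0.017
finger_force: 78.9
```

```bash
python3 - <<'E'
from h import *
im=ctrl.camera("side"); cv2.imwrite("pics/s2r.png",im); t=ctrl.camera("top"); cv2.imwrite("pics/t2r.png",t)
out=np.zeros((600,800,3),np.uint8); out[:,:400]=cv2.resize(im[130:310,220:340],(400,600),interpolation=cv2.INTER_CUBIC); out[:420,400:]=cv2.resize(t[160:320,180:340],(400,400),interpolation=cv2.INTER_CUBIC)[:420] if 0 else cv2.copyMakeBorder(cv2.resize(t[160:320,180:340],(400,400),interpolation=cv2.INTER_CUBIC),0,20,0,0,0)
cv2.imwrite("pics/s2.png",out); s=ctrl.state(); print(s['joint_positions'])
E
```

```text
[ 0.54008938  0.49183791 -0.89538819  2.01906592  0.50470613  0.86643006
  1.11770296]
```

View pics/s2.png

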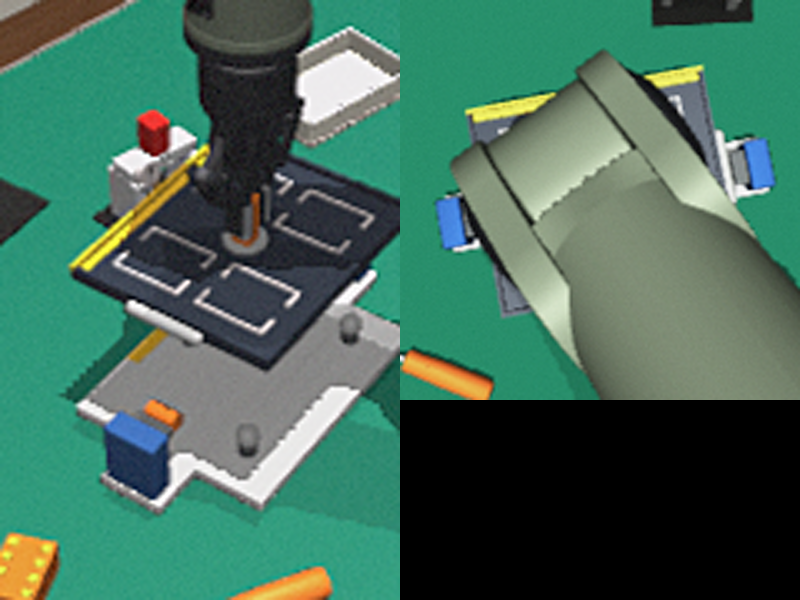

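```bash
python3 - <<'E'
from h import *
sb=[("side",250+X/2.857-.33,100+Y/2.857-.33,(a/1e3,b/1e3,.03)) for X,Y,a,b in [(77,367,60,0),(213,367,-55,-80),(125,462,-55,80)]]
q,r=fit(sb,[.47,.01,.18]); print("base side",q,r.round(2))
z=.164
S=[("side",220+X/3.333-.33,130+Y/3.333-.33,(a/1e3,b/1e3,z)) for X,Y,a,b in [(73,268,95,110),(268,365,-95,110),(207,148,95,-110)]]
T=[("top",180+X/2.5-.33,160+Y/2.5-.33,(a/1e3,b/1e3,z)) for X,Y,a,b in [(67,110,95,110),(303,68,95,-110),(100,315,-95,110)]]
for o in(S,T,S+T):
    q,r=fit(o,[.47,.01,.18]); print(q[:2].round(4),np.degrees(q[2]).round(2),r.round(2).tolist())
E
```

```text
base side [0.46954118 0.01237281 0.17915528] [[-0.19 -0.03]
 [ 0.24 -0.13]
 [-0.05  0.12]]
[0.4742 0.0174] 13.53 [[-3.11, 2.25], [0.32, -0.19], [0.94, -5.24]]
[0.4727 0.0107] 9.79 [[-0.25, -0.53], [0.33, -0.23], [-0.07, 0.86]]
[0.4719 0.011 ] 10.28 [[-1.35, -0.49], [-0.49, -0.7], [5.87, -6.11], [-0.66, 0.3], [-0.21, -0.21], [0.24, 1.6]]
```

Call:
{"fn": "drive_tool", "kwargs": {
  "deltas": "0 0 -0.1 0 0 0 255;0 0 -0.1 0 0 0 255;0 0 -0.1 0 0 0 255;0 0 -0.08 0 0 0 255;0 0 -0.04 0 0 0 255;0 0 -0.02 0 0 0 255;0 0 -0.01 0 0 0 255;0 0 -0.01 0 0 0 255;0 0 0 0 0 0 255"
}}

```text
time: 7.35
eef_pos: [0.471, 0.0103, 0.1036]
tool_rot: [-3.141, -0.001, -2.956]
contact_force: [-5.8, -0.6, -1.7]
width: 0.0169
finger_force: 79.8
```

Call:
{"fn": "drive_tool", "kwargs": {
  "deltas": "0 0 -0.01 0 0 0 255;0 0 -0.01 0 0 0 255;0 0 -0.01 0 0 0 255;0 0 -0.01 0 0 0 255;0 0 0 0 0 0 255"
}}

```text
time: 7.85
eef_pos: [0.471, 0.0104, 0.0952]
tool_rot: [-3.141, -0.001, -2.956]
contact_force: [-5.1, -0.5, -9.6]
width: 0.0168
finger_force: 78.6
```

Call:
{"fn": "drive_tool", "kwargs": {
  "deltas": "-0.005 0 -0.01 0 0 0 255;0 0 -0.01 0 0 0 255;0 0 -0.01 0 0 0 255;0 0 0 0 0 0 255"
}}

```text
time: 8.25
eef_pos: [0.4709, 0.0107, 0.0893]
tool_rot: [-3.142, 0.001, -2.956]
contact_force: [2.5, -0.7, -8.3]
width: 0.0171
finger_force: 79.0
```

Call:
{"fn": "drive_tool", "kwargs": {
  "deltas": "0 0 -0.006 0 0 0 255;0 0 -0.006 0 0 0 255;0 0 0 0 0 0 255"
}}

```text
time: 8.55
eef_pos: [0.4713, 0.0107, 0.0885]
tool_rot: [-3.14, 0.002, -2.955]
contact_force: [-8.0, -4.8, 39.2]
width: 0.0172
finger_force: 86.0
```

Call:
{"fn": "drive_tool", "kwargs": {
  "deltas": "0 0 0.007 0 0 0 255;0 0 0 0 0 0 120;0 0 0 0 0 0 60;0 0 0 0 0 0 60;0 0 0 0 0 0 60;0 0 0.1 0 0 0 60;0 0 0.15 0 0 0 60;0 0 0.2 0 0 0 60;0 0 0.2 0 0 0 60;0 0 0.1 0 0 0 60;0 0 0 0 0 0 60"
}}

```text
time: 9.65
eef_pos: [0.4714, 0.0107, 0.2406]
tool_rot: [-3.14, 0.004, -2.956]
contact_force: [-0.1, 0.7, -0.3]
width: 0.065
finger_force: 0.0
```

```bash
python3 - <<'E'
from h import *
im=ctrl.camera("side"); cv2.imwrite("pics/s3r.png",im); t=ctrl.camera("top"); cv2.imwrite("pics/t3r.png",t)
out=np.zeros((600,800,3),np.uint8); out[:,:500]=cv2.resize(im[180:330,220:345],(500,600),interpolation=cv2.INTER_CUBIC); out[:320,500:]=cv2.resize(t[190:270,100:175],(300,320),interpolation=cv2.INTER_CUBIC)
cv2.imwrite("pics/s3.png",out)
E
```

```text
(no output)
```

View pics/s3.png

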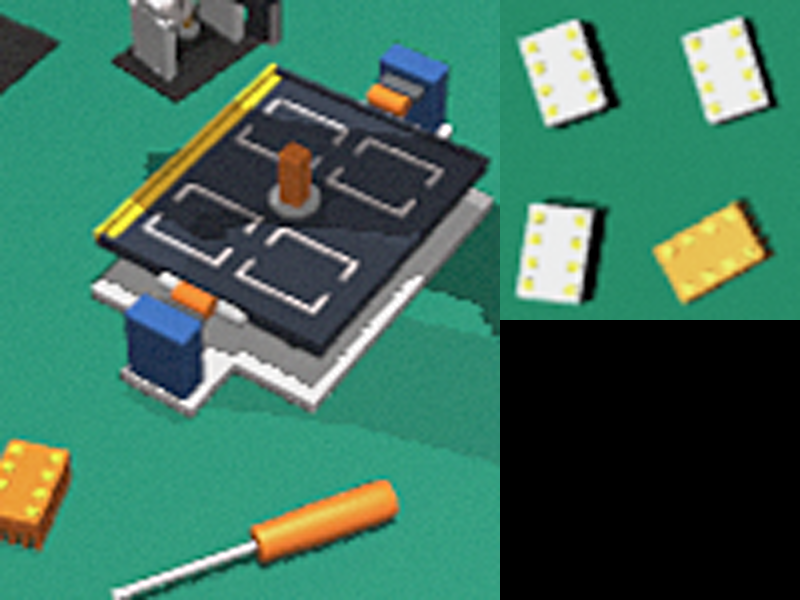

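```bash
python3 - <<'E'
from h import *
z=.0521
o=[("side",220+X/4-.37,180+Y/4-.37,(a/1e3,b/1e3,z)) for X,Y,a,b in [(203,223,40,56),(300,270,-40,56),(293,136,40,-56),(386,177,-40,-56)]]
q,r=fit(o,[.47,.01,.18]); print(q[:2].round(4),np.degrees(q[2]).round(2),r.round(2).tolist())
for n,c in dict(A=[(518,38),(578,19),(608,104),(550,126)],B=[(682,37),(742,17),(770,103),(711,124)],C=[(531,202),(594,207),(583,303),(517,299)]).items():
    L=[(a,b,28) for a,b in [(30,20),(30,-20),(-30,-20),(-30,20)]]
    q,r=fit([("top",100+(X-500)/4-.37,190+Y/4-.37,tuple(np.array(l)/1e3)) for (X,Y),l in zip(c,L)],[.5,.35,0]); print(n,q[:2].round(4),np.degrees(q[2]).round(2),np.abs(r).max(0).round(2))
E
```

```text
[0.4724 0.0085] 10.88 [[0.37, 0.24], [-0.27, 0.0], [0.05, -0.23], [-0.13, -0.01]]
A [0.55   0.3955] 20.74 [0.46 0.49]
B [0.5507 0.2891] 19.32 [0.29 0.15]
C [0.4322 0.3961] -5.03 [0.71 0.61]
```

Call:
{"fn": "drive_tool", "kwargs": {
  "deltas": "0.033 0.116 0 0 0 0.006 60;0.033 0.116 0 0 0 0.006 60;0.033 0.116 0 0 0 0.006 60;0.033 0.116 0 0 0 0.006 60;0.033 0.116 0 0 0 0.006 60;0.033 0.116 -0.05 0 0 0.006 60;0.033 0.116 -0.05 0 0 0.006 60;0.033 0.116 -0.1 0 0 0.006 60;0.033 0.116 -0.1 0 0 0.006 60;0.033 0.116 -0.1 0 0 0.006 60;0.033 0.116 -0.1 0 0 0.006 60;0.033 0.116 -0.1 0 0 0.006 60;0 0 0 0 0 0 60;0 0 0 0 0 0 60"
}}

```text
time: 11.15
eef_pos: [0.5485, 0.2893, 0.1166]
tool_rot: [-3.142, -0.003, -2.803]
contact_force: [0.4, -0.0, 0.9]
width: 0.0651
finger_force: 0.0
```

Call:
{"fn": "drive_tool", "kwargs": {
  "deltas": "0.01 0 -0.12 0 0 0 60;0 0 -0.12 0 0 0 60;0 0 -0.12 0 0 0 60;0 0 -0.06 0 0 0 60;0 0 -0.028 0 0 0 60;0 0 0 0 0 0 60;0 0 0 0 0 0 60;0 0 0 0 0 0 255;0 0 0 0 0 0 255;0 0 0 0 0 0 255;0 0 0 0 0 0 255;0 0 0 0 0 0 255",
  "grip_force": 30
}}

```text
time: 12.35
eef_pos: [0.5519, 0.2892, 0.0296]
tool_rot: [-3.141, 0.001, -2.805]
contact_force: [-1.9, -1.2, 7.6]
width: 0.0391
finger_force: 30.3
```

Call:
{"fn": "drive_tool", "kwargs": {
  "deltas": "0 0 0.05 0 0 0 255;0 0 0.15 0 0 0 255;0 0 0.15 0 0 0 255;0 0 0.15 0 0 0 255;0 0 0.15 0 0 0 255;-0.01 -0.102 0 0 0 -0.0045 255;-0.01 -0.102 0 0 0 -0.0045 255;-0.01 -0.102 0 0 0 -0.0045 255;-0.01 -0.102 0 0 0 -0.0045 255;-0.01 -0.102 0 0 0 -0.0045 255;-0.01 -0.102 0 0 0 -0.0045 255;-0.01 -0.102 0 0 0 -0.0045 255;-0.01 -0.102 0 0 0 -0.0045 255"
}}

```text
time: 13.65
eef_pos: [0.5354, 0.125, 0.1594]
tool_rot: [-3.141, 0.0, -2.88]
contact_force: [0.4, -0.0, -1.0]
width: 0.0392
finger_force: 31.2
```

Call:
{"fn": "drive_tool", "kwargs": {
  "deltas": "-0.01 -0.102 0 0 0 -0.0045 255;-0.01 -0.102 0 0 0 -0.0045 255;-0.01 -0.102 0 0 0 -0.0045 255;-0.01 -0.102 0 0 0 -0.0045 255;-0.01 -0.102 0 0 0 -0.0045 255;-0.01 -0.102 0 0 0 -0.0045 255;-0.01 -0.102 0 0 0 -0.0045 255;-0.01 -0.102 0 0 0 -0.0045 255;0 0 0 0 0 0 255;0 0 0 0 0 0 255;0 0 0 0 0 0 255"
}}

```text
time: 14.75
eef_pos: [0.5197, -0.0366, 0.1591]
tool_rot: [3.141, 0.001, -2.954]
contact_force: [0.7, -0.9, -1.2]
width: 0.0397
finger_force: 31.2
```

Call:
{"fn": "drive_tool", "kwargs": {
  "deltas": "0.012 -0.004 -0.1 0 0 0 255;0 0 -0.1 0 0 0 255;0 0 -0.1 0 0 0 255;0 0 -0.04 0 0 0 255;0 0 -0.02 0 0 0 255;0 0 -0.01 0 0 0 255;0 0 0 0 0 0 255;0 0 0 0 0 0 255"
}}

```text
time: 15.55
eef_pos: [0.5223, -0.0382, 0.0853]
tool_rot: [-3.141, 0.001, -2.956]
contact_force: [-0.3, 0.1, -1.4]
width: 0.0393
finger_force: 31.1
```

Call:
{"fn": "drive_tool", "kwargs": {
  "deltas": "0 0 -0.008 0 0 0 255;0 0 -0.006 0 0 0 255;0 0 0 0 0 0 255"
}}

```text
time: 15.85
eef_pos: [0.522, -0.0382, 0.0818]
tool_rot: [-3.142, -0.0, -2.956]
contact_force: [-0.6, -0.1, -1.7]
width: 0.0393
finger_force: 31.1
```

Call:
{"fn": "drive_tool", "kwargs": {
  "deltas": "0 0 -0.006 0 0 0 255;0 0 -0.006 0 0 0 255;0 0 0 0 0 0 255"
}}

```text
time: 16.15
eef_pos: [0.5226, -0.0384, 0.0804]
tool_rot: [-3.141, 0.001, -2.956]
contact_force: [-2.8, -2.6, 19.6]
width: 0.0393
finger_force: 34.0
```

Call:
{"fn": "drive_tool", "kwargs": {
  "deltas": "0 0 0.005 0 0 0 140;0 0 0 0 0 0 80;0 0 0 0 0 0 70;0 0 0 0 0 0 70;0 0 0.1 0 0 0 70;0 0 0.15 0 0 0 70;0 0 0.2 0 0 0 70;0 0 0.1 0 0 0 70"
}}

```text
time: 16.95
eef_pos: [0.5226, -0.0378, 0.193]
tool_rot: [-3.141, 0.002, -2.955]
contact_force: [0.1, 0.4, -0.6]
width: 0.062
finger_force: 0.0
```

Call:
{"fn": "drive_tool", "kwargs": {
  "deltas": "0.007 0.109 0 0 0 0.0042 60;0.007 0.109 0 0 0 0.0042 60;0.007 0.109 0 0 0 0.0042 60;0.007 0.109 0 0 0 0.0042 60;0.007 0.109 0 0 0 0.0042 60;0.007 0.109 0 0 0 0.0042 60;0.007 0.109 0 0 0 0.0042 60;0.007 0.109 0 0 0 0.0042 60;0.007 0.109 0 0 0 0.0042 60;0.007 0.109 0 0 0 0.0042 60;0.007 0.109 0 0 0 0.0042 60;0.007 0.109 0 0 0 0.0042 60;0.007 0.109 0 0 0 0.0042 60;0.007 0.109 0 0 0 0.0042 60;0.007 0.109 0 0 0 0.0042 60;0.007 0.109 0 0 0 0.0042 60;0.007 0.109 0 0 0 0.0042 60;0.007 0.109 0 0 0 0.0042 60;0.007 0.109 0 0 0 0.0042 60;0.007 0.109 0 0 0 0.0042 60"
}}

```text
time: 18.95
eef_pos: [0.5499, 0.3986, 0.1902]
tool_rot: [-3.141, -0.0, -2.779]
contact_force: [0.1, -0.5, -0.4]
width: 0.0651
finger_force: 0.0
```

```bash
python3 - <<'E'
from h import *
im=ctrl.camera("side"); cv2.imwrite("pics/s4r.png",im); t=ctrl.camera("top"); cv2.imwrite("pics/t4r.png",t)
out=np.zeros((600,800,3),np.uint8); out[:400,:300]=cv2.resize(im[180:280,260:335],(300,400),interpolation=cv2.INTER_CUBIC); out[:480,300:]=cv2.resize(t[180:300,100:225],(500,480),interpolation=cv2.INTER_CUBIC)
out[:480,300:]=cv2.resize(t[190:310,210:335],(500,480),interpolation=cv2.INTER_CUBIC)
cc=cv2.resize(t[190:270,100:200],(200,160)); out[420:580,50:250]=cc
cv2.imwrite("pics/s4.png",out); print(ctrl.state()['eef_pos'],ctrl.state()['tool_rot'])
E
```

```text
[0.54874281 0.40080527 0.1901402 ] [ 3.13984326e+00 -4.49468038e-04 -2.77633236e+00]
```

View pics/s4.png

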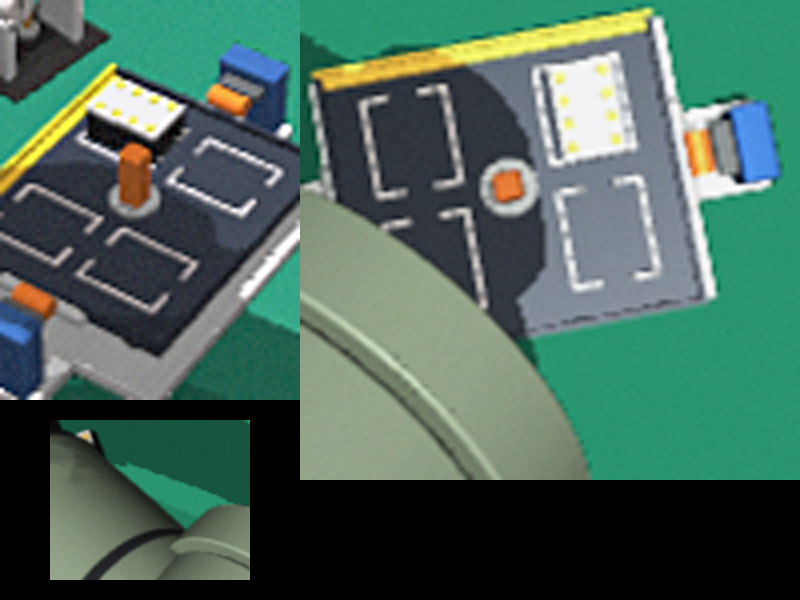

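```bash
python3 - <<'E'
from h import *
T=lambda X,Y:(210+(X-300)/4-.37,190+Y/4-.37)
q,r=fit([("top",*T(*c),(a/1e3,b/1e3,.0801)) for c,a,b in [((545,62),30,20),((618,53),30,-20),((637,152),-30,-20),((560,163),-30,20)]],[.5,0,.18]); print("mod",q[:2],np.degrees(q[2]),abs(r).max(0))
q,r=fit([("top",*T(*c),(a/1e3,b/1e3,.0521)) for c,a,b in [((413,142),40,56),((609,233),-40,-56)]],[.5,0,.18]); print("plate",q[:2],np.degrees(q[2]),abs(r).max(0))
print("post",at("top",*T(507,185),.099))
im=cv2.imread("pics/s4r.png"); im0=cv2.imread("pics/side0.png")
out=np.hstack([cv2.resize(x[250:350,130:240],(396,360),interpolation=cv2.INTER_CUBIC) for x in(im0,im)]); cv2.imwrite("pics/s5.png",out)
E
```

```text
mod [ 0.52209711 -0.03947849] 7.816365111992813 [2.19413391 0.84796784]
plate [0.47291697 0.0101858 ] 10.551377322564456 [0.00768205 0.00361716]
post [0.47380929 0.01135993 0.099     ]
```

View pics/s5.png

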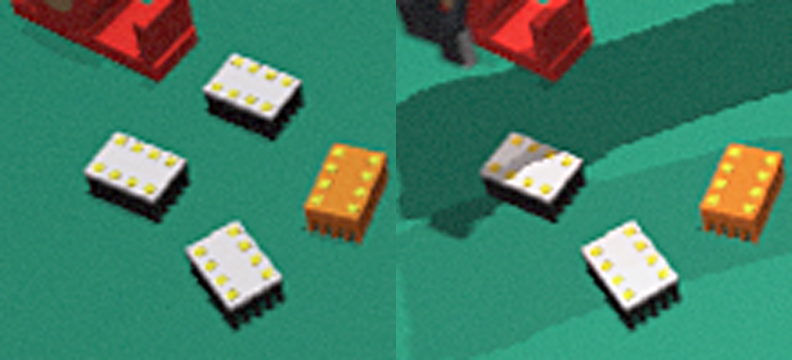

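Call:
{"fn": "drive_tool", "kwargs": {
  "deltas": "0.006 -0.026 -0.15 0 0 0 60;0 0 -0.15 0 0 0 60;0 0 -0.15 0 0 0 60;0 0 -0.15 0 0 0 60;0 0 -0.1 0 0 0 60;0 0 0 0 0 0 60;0 0 0 0 0 0 60"
}}

```text
time: 19.75
eef_pos: [0.5514, 0.3928, 0.0512]
tool_rot: [3.141, 0.0, -2.78]
contact_force: [0.4, 0.2, 0.4]
width: 0.0653
finger_force: 0.0
```

Call:
{"fn": "drive_tool", "kwargs": {
  "deltas": "-0.005 0.01 -0.06 0 0 0 60;0 0 -0.06 0 0 0 60;0 0 0 0 0 0 60;0 0 0 0 0 0 60;0 0 0 0 0 0 255;0 0 0 0 0 0 255;0 0 0 0 0 0 255;0 0 0 0 0 0 255;0 0 0 0 0 0 255"
}}

```text
time: 20.65
eef_pos: [0.5504, 0.3949, 0.027]
tool_rot: [3.141, 0.001, -2.78]
contact_force: [-0.2, -0.4, 6.2]
width: 0.0394
finger_force: 31.3
```

Call:
{"fn": "drive_tool", "kwargs": {
  "deltas": "0 0 0.05 0 0 0 255;0 0 0.15 0 0 0 255;0 0 0.15 0 0 0 255;0 0 0.15 0 0 0 255;0 0 0.15 0 0 0 255;-0.0153 -0.1006 0 0 0 -0.0053 255;-0.0153 -0.1006 0 0 0 -0.0053 255;-0.0153 -0.1006 0 0 0 -0.0053 255;-0.0153 -0.1006 0 0 0 -0.0053 255;-0.0153 -0.1006 0 0 0 -0.0053 255;-0.0153 -0.1006 0 0 0 -0.0053 255;-0.0153 -0.1006 0 0 0 -0.0053 255;-0.0153 -0.1006 0 0 0 -0.0053 255"
}}

```text
time: 21.95
eef_pos: [0.5255, 0.2327, 0.1571]
tool_rot: [-3.141, 0.0, -2.869]
contact_force: [-0.3, 0.0, -1.9]
width: 0.0392
finger_force: 30.8
```

Call:
{"fn": "drive_tool", "kwargs": {
  "deltas": "-0.0153 -0.1006 0 0 0 -0.0053 255;-0.0153 -0.1006 0 0 0 -0.0053 255;-0.0153 -0.1006 0 0 0 -0.0053 255;-0.0153 -0.1006 0 0 0 -0.0053 255;-0.0153 -0.1006 0 0 0 -0.0053 255;-0.0153 -0.1006 0 0 0 -0.0053 255;-0.0153 -0.1006 0 0 0 -0.0053 255;-0.0153 -0.1006 0 0 0 -0.0053 255;0 0 0 0 0 0 255;0 0 0 0 0 0 255;0 0 0 0 0 0 255"
}}

```text
time: 23.05
eef_pos: [0.5013, 0.0735, 0.1568]
tool_rot: [3.141, 0.001, -2.956]
contact_force: [-0.5, 0.6, -1.1]
width: 0.0399
finger_force: 30.8
```

Call:
{"fn": "drive_tool", "kwargs": {
  "deltas": "0 -0.002 -0.1 0 0 0 255;0 0 -0.1 0 0 0 255;0 0 -0.1 0 0 0 255;0 0 -0.05 0 0 0 255;0 0 -0.02 0 0 0 255;0 0 -0.01 0 0 0 255;0 0 0 0 0 0 255;0 0 0 0 0 0 255"
}}

```text
time: 23.85
eef_pos: [0.5016, 0.0724, 0.0811]
tool_rot: [-3.141, 0.001, -2.957]
contact_force: [-0.6, -0.1, -0.4]
width: 0.0393
finger_force: 30.7
```

Call:
{"fn": "drive_tool", "kwargs": {
  "deltas": "0 0 -0.006 0 0 0 255;0 0 -0.006 0 0 0 255;0 0 0 0 0 0 255"
}}

```text
time: 24.15
eef_pos: [0.5017, 0.0723, 0.0786]
tool_rot: [-3.141, 0.001, -2.957]
contact_force: [0.3, 0.1, 9.1]
width: 0.0395
finger_force: 32.0
```

Call:
{"fn": "drive_tool", "kwargs": {
  "deltas": "0 0 0.004 0 0 0 140;0 0 0 0 0 0 80;0 0 0 0 0 0 70;0 0 0 0 0 0 70;0 0 0.1 0 0 0 70;0 0 0.15 0 0 0 70;0 0 0.2 0 0 0 70;0 0 0.1 0 0 0 70"
}}

```text
time: 24.95
eef_pos: [0.5017, 0.0727, 0.1914]
tool_rot: [3.142, 0.002, -2.957]
contact_force: [0.6, 0.2, -1.1]
width: 0.0617
finger_force: 0.0
```

Call:
{"fn": "drive_tool", "kwargs": {
  "deltas": "-0.0217 0.1012 0 0 0 -0.0081 60;-0.0217 0.1012 0 0 0 -0.0081 60;-0.0217 0.1012 0 0 0 -0.0081 60;-0.0217 0.1012 0 0 0 -0.0081 60;-0.0217 0.1012 0 0 0 -0.0081 60;-0.0217 0.1012 0 0 0 -0.0081 60;-0.0217 0.1012 0 0 0 -0.0081 60;-0.0217 0.1012 0 0 0 -0.0081 60;-0.0217 0.1012 0 0 0 -0.0081 60;-0.0217 0.1012 0 0 0 -0.0081 60;-0.0217 0.1012 0 0 0 -0.0081 60;-0.0217 0.1012 0 0 0 -0.0081 60;-0.0217 0.1012 0 0 0 -0.0081 60;-0.0217 0.1012 0 0 0 -0.0081 60;-0.0217 0.1012 0 0 0 -0.0081 60;-0.0217 0.1012 0 0 0 -0.0081 60;0 0 0 0 0 0 60;0 0 0 0 0 0 60"
}}

```text
time: 26.75
eef_pos: [0.4315, 0.3962, 0.1887]
tool_rot: [-3.141, -0.0, 3.056]
contact_force: [0.1, -1.3, -0.8]
width: 0.0653
finger_force: 0.0
```

```bash
python3 - <<'E'
from h import *
im=ctrl.camera("side"); cv2.imwrite("pics/s6r.png",im); t=ctrl.camera("top"); cv2.imwrite("pics/t6r.png",t)
im0=cv2.imread("pics/side0.png")
out=np.zeros((600,800,3),np.uint8)
out[:280,:800]=np.hstack([cv2.resize(x[270:350,170:284],(400,280),interpolation=cv2.INTER_CUBIC) for x in(im0,im)])
out[280:600,:400]=cv2.resize(t[190:286,212:332],(400,320),interpolation=cv2.INTER_CUBIC)
out[280:600,400:]=cv2.resize(im[180:276,230:350],(400,320),interpolation=cv2.INTER_CUBIC)
cv2.imwrite("pics/s6.png",out)
E
```

```text
(no output)
```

View pics/s6.png

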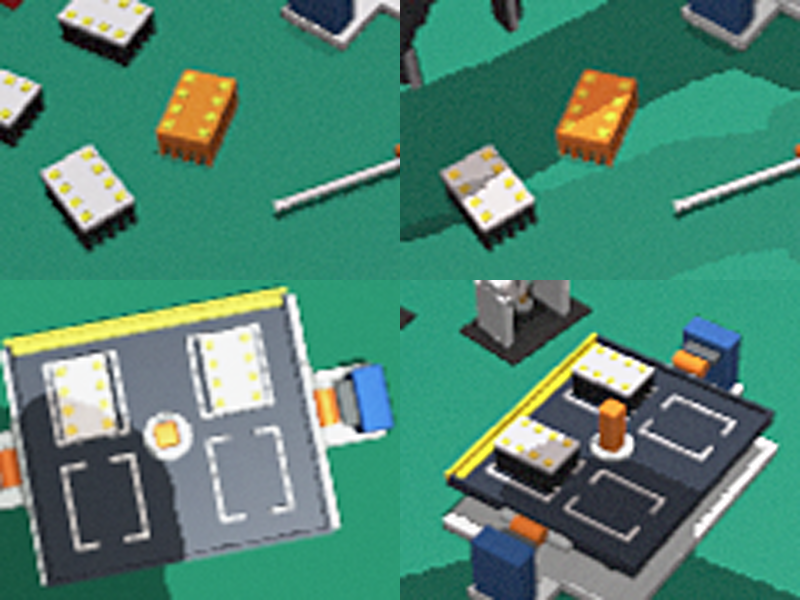

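Call:
{"fn": "drive_tool", "kwargs": {
  "deltas": "0.004 0 -0.15 0 0 0 60;0 0 -0.15 0 0 0 60;0 0 -0.15 0 0 0 60;0 0 -0.15 0 0 0 60;0 0 -0.12 0 0 0 60;0 0 -0.06 0 0 0 60;0 0 -0.028 0 0 0 60;0 0 0 0 0 0 60;0 0 0 0 0 0 60;0 0 0 0 0 0 60;0 0 0 0 0 0 255;0 0 0 0 0 0 255;0 0 0 0 0 0 255;0 0 0 0 0 0 255;0 0 0 0 0 0 255"
}}

```text
time: 28.35
eef_pos: [0.4328, 0.3963, 0.028]
tool_rot: [3.141, 0.001, 3.054]
contact_force: [-0.8, -2.3, 8.7]
width: 0.0392
finger_force: 29.7
```

Call:
{"fn": "drive_tool", "kwargs": {
  "deltas": "0 0 0.05 0 0 0 255;0 0 0.15 0 0 0 255;0 0 0.15 0 0 0 255;0 0 0.15 0 0 0 255;0 0 0.15 0 0 0 255;-0.0032 -0.1057 0 0 0 0.0081 255;-0.0032 -0.1057 0 0 0 0.0081 255;-0.0032 -0.1057 0 0 0 0.0081 255;-0.0032 -0.1057 0 0 0 0.0081 255;-0.0032 -0.1057 0 0 0 0.0081 255;-0.0032 -0.1057 0 0 0 0.0081 255;-0.0032 -0.1057 0 0 0 0.0081 255;-0.0032 -0.1057 0 0 0 0.0081 255"
}}

```text
time: 29.65
eef_pos: [0.4273, 0.2261, 0.1579]
tool_rot: [-3.141, 0.0, -3.092]
contact_force: [0.7, -0.8, -2.1]
width: 0.0394
finger_force: 31.2
```

Call:
{"fn": "drive_tool", "kwargs": {
  "deltas": "-0.0032 -0.1057 0 0 0 0.0081 255;-0.0032 -0.1057 0 0 0 0.0081 255;-0.0032 -0.1057 0 0 0 0.0081 255;-0.0032 -0.1057 0 0 0 0.0081 255;-0.0032 -0.1057 0 0 0 0.0081 255;-0.0032 -0.1057 0 0 0 0.0081 255;-0.0032 -0.1057 0 0 0 0.0081 255;-0.0032 -0.1057 0 0 0 0.0081 255;0 0 0 0 0 0 255;0 0 0 0 0 0 255;0 0 0 0 0 0 255"
}}

```text
time: 30.75
eef_pos: [0.4225, 0.0586, 0.1576]
tool_rot: [3.142, 0.001, -2.957]
contact_force: [-0.3, 0.4, -1.3]
width: 0.0393
finger_force: 31.1
```

Call:
{"fn": "drive_tool", "kwargs": {
  "deltas": "0 -0.002 -0.1 0 0 0 255;0 0 -0.1 0 0 0 255;0 0 -0.1 0 0 0 255;0 0 -0.05 0 0 0 255;0 0 -0.02 0 0 0 255;0 0 -0.008 0 0 0 255;0 0 0 0 0 0 255;0 0 0 0 0 0 255"
}}

```text
time: 31.55
eef_pos: [0.4227, 0.0575, 0.0822]
tool_rot: [-3.141, 0.001, -2.957]
contact_force: [-0.7, 0.5, -0.7]
width: 0.0398
finger_force: 31.1
```

Call:
{"fn": "drive_tool", "kwargs": {
  "deltas": "0 0 -0.006 0 0 0 255;0 0 -0.006 0 0 0 255;0 0 0 0 0 0 255"
}}

```text
time: 31.85
eef_pos: [0.4227, 0.0575, 0.08]
tool_rot: [-3.141, 0.001, -2.958]
contact_force: [-4.0, -1.8, 21.3]
width: 0.0396
finger_force: 33.5
```

Call:
{"fn": "drive_tool", "kwargs": {
  "deltas": "0 0 0.005 0 0 0 140;0 0 0 0 0 0 80;0 0 0 0 0 0 70;0 0 0 0 0 0 70;0 0 0.1 0 0 0 70;0 0 0.15 0 0 0 70;0 0 0.2 0 0 0 70;0 0 0.2 0 0 0 70;0 0 0.15 0 0 0 70;0 0 0 0 0 0 70"
}}

```text
time: 32.85
eef_pos: [0.4237, 0.0578, 0.2433]
tool_rot: [-3.14, 0.005, -2.958]
contact_force: [1.0, -0.8, -0.5]
width: 0.0617
finger_force: 0.0
```

```bash
python3 - <<'E'
from h import *
im=ctrl.camera("side"); cv2.imwrite("pics/s7r.png",im); t=ctrl.camera("top"); cv2.imwrite("pics/t7r.png",t)
out=np.zeros((600,800,3),np.uint8)
out[:300,:360]=cv2.resize(t[130:180,270:330],(360,300),interpolation=cv2.INTER_CUBIC)
out[:360,400:]=cv2.resize(im[155:209,240:300],(400,360),interpolation=cv2.INTER_CUBIC)
out[360:600,400:]=cv2.resize(im[190:280,225:345],(320,240),interpolation=cv2.INTER_CUBIC).__class__((240,400,3),np.uint8) if 0 else cv2.copyMakeBorder(cv2.resize(im[190:280,225:345],(320,240),interpolation=cv2.INTER_CUBIC),0,0,0,80,0)
out[300:600,:360]=cv2.resize(t[190:290,210:330],(360,300),interpolation=cv2.INTER_CUBIC)
cv2.imwrite("pics/s7.png",out)
E
```

```text
(no output)
```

View pics/s7.png

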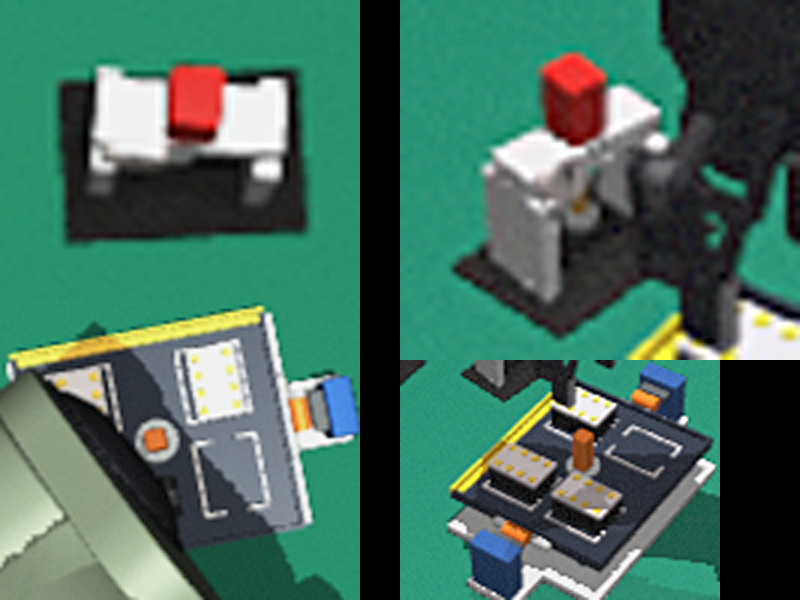

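```bash
python3 - <<'E'
from h import *
u=("top",270+196/6-.42,130+98/6-.42); s=("side",240+174/6.667-.42,155+71/6.667-.42)
print(at(*u,.110),at(*s,.110))
L=[("top",270+a/6-.42,130+b/6-.42,l) for a,b,l in [(171,66,(.013,.011,.11)),(224,67,(.013,-.011,.11))]]+[("side",240+(a-400)/6.667-.42,155+b/6.667-.42,l) for a,b,l in [(541,70,(.013,.011,.11)),(575,52,(.013,-.011,.11)),(607,72,(-.013,-.011,.11)),(572,92,(-.013,.011,.11))]]
q,r=fit(L,[.69,-.09,0]); print(q,np.degrees(q[2]),r.round(2).tolist())
# feet of legs / pad corners from side and top
for n,c in (("top",[(60,82),(298,70),(305,230),(66,242)]),):
    q,r=fit([("top",270+a/6-.42,130+b/6-.42,l) for (a,b),l in zip(c,[(.0375,.055,.004),(.0375,-.055,.004),(-.0375,-.055,.004),(-.0375,.055,.004)])],[.69,-.09,0]); print("pad",q,np.degrees(q[2]),abs(r).max())
for l in [(.0375,.055,.004),(-.0375,.055,.004),(-.0375,-.055,.004)]:
    c,sn=np.cos(q[2]),np.sin(q[2]); p=proj("side",[q[0]+c*l[0]-sn*l[1],q[1]+sn*l[0]+c*l[1],l[2]]); print(l,(p-[240,155]+.42)*6.667+[400,0])
E
```

```text
[ 0.69344783 -0.08922118  0.11      ] [ 0.69396518 -0.09178977  0.11      ]
[ 0.69351536 -0.09041106 -0.02230222] -1.2778231747182218 [[0.24, 0.02], [0.36, 0.04], [-0.7, 0.08], [-0.51, -0.18], [0.26, 0.43], [0.21, 0.44]]
pad [ 0.69302232 -0.09129392  0.04353824] 2.4945572461652983 0.4870219151654851
(0.0375, 0.055, 0.004) [447.10322477 267.42692381]
(-0.0375, 0.055, 0.004) [557.24747057 336.57023294]
(-0.0375, -0.055, 0.004) [715.55808485 226.42851923]
```

Call:
{"fn": "drive_tool", "kwargs": {
  "deltas": "0.0964 -0.053 0 0 0 -0.007 60;0.0964 -0.053 0 0 0 -0.007 60;0.0964 -0.053 0 0 0 -0.007 60;0.0964 -0.053 0 0 0 -0.007 60;0.0964 -0.053 0 0 0 -0.007 60;0.0964 -0.053 0 0 0 -0.007 60;0.0964 -0.053 0 0 0 -0.007 60;0.0964 -0.053 0 0 0 -0.007 60;0.0964 -0.053 0 0 0 -0.007 60;0.0964 -0.053 0 0 0 -0.007 60;0.0964 -0.053 0 0 0 -0.007 60;0.0964 -0.053 0 0 0 -0.007 60;0.0964 -0.053 0 0 0 -0.007 60;0.0964 -0.053 0 0 0 -0.007 60;0 0 -0.15 0 0 0 60;0 0 -0.15 0 0 0 60;0 0 0 0 0 0 60;0 0 0 0 0 0 60",
  "grip_force": 40
}}

```text
time: 34.75
eef_pos: [0.692, -0.0904, 0.1797]
tool_rot: [3.141, -0.002, 3.121]
contact_force: [0.7, -0.4, 0.7]
width: 0.0654
finger_force: 0.0
```

Call:
{"fn": "drive_tool", "kwargs": {
  "deltas": "0.007 0 -0.12 0 0 0 60;0 0 -0.12 0 0 0 60;0 0 -0.1 0 0 0 60;0 0 -0.048 0 0 0 60;0 0 0 0 0 0 60;0 0 0 0 0 0 60;0 0 0 0 0 0 60;0 0 0 0 0 0 255;0 0 0 0 0 0 255;0 0 0 0 0 0 255;0 0 0 0 0 0 255;0 0 0 0 0 0 255;0 0 0 0 0 0 255"
}}

```text
time: 36.05
eef_pos: [0.6937, -0.0909, 0.103]
tool_rot: [-3.141, 0.0, 3.121]
contact_force: [-2.8, -0.3, 5.2]
width: 0.0217
finger_force: 39.5
```

Call:
{"fn": "drive_tool", "kwargs": {
  "deltas": "0 0 0.05 0 0 0 255;0 0 0.15 0 0 0 255;0 0 0.15 0 0 0 255;0 0 0.15 0 0 0 255;0 0 0.15 0 0 0 255;-0.0715 0.022 0 0 0 0.0082 255;-0.0715 0.022 0 0 0 0.0082 255;-0.0715 0.022 0 0 0 0.0082 255;-0.0715 0.022 0 0 0 0.0082 255;-0.0715 0.022 0 0 0 0.0082 255;-0.0715 0.022 0 0 0 0.0082 255;-0.0715 0.022 0 0 0 0.0082 255;-0.0715 0.022 0 0 0 0.0082 255;-0.0715 0.022 0 0 0 0.0082 255;-0.0715 0.022 0 0 0 0.0082 255;-0.0715 0.022 0 0 0 0.0082 255;-0.0715 0.022 0 0 0 0.0082 255;0 0 0 0 0 0 255;0 0 0 0 0 0 255;0 0 0 0 0 0 255"
}}

```text
time: 38.05
eef_pos: [0.5225, -0.0383, 0.2329]
tool_rot: [-3.141, 0.0, -2.957]
contact_force: [-0.5, 0.2, -4.2]
width: 0.0214
finger_force: 39.8
```

```bash
python3 - <<'E'
from h import *
im=ctrl.camera("side"); cv2.imwrite("pics/s8r.png",im)
cv2.imwrite("pics/s8.png",cv2.resize(im[130:280,215:355],(560,600),interpolation=cv2.INTER_CUBIC))
E
```

```text
(no output)
```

View pics/s8.png

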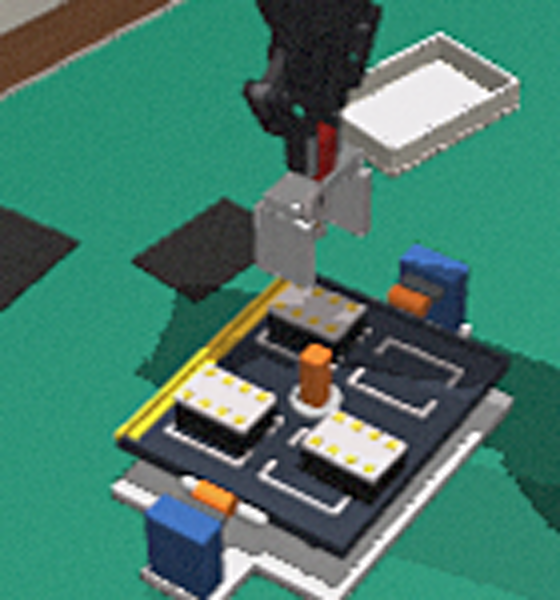

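Call:
{"fn": "drive_tool", "kwargs": {
  "deltas": "0 0 -0.12 0 0 0 255;0 0 -0.12 0 0 0 255;0 0 -0.1 0 0 0 255;0 0 -0.04 0 0 0 255;0 0 -0.014 0 0 0 255;0 0 0 0 0 0 255;0 0 0 0 0 0 255"
}}

```text
time: 38.8
eef_pos: [0.5225, -0.038, 0.1547]
tool_rot: [-3.141, 0.001, -2.956]
contact_force: [-0.6, 0.3, -2.3]
width: 0.0213
finger_force: 39.9
```

Call:
{"fn": "drive_tool", "kwargs": {
  "deltas": "0 0 -0.007 0 0 0 255;0 0 -0.007 0 0 0 255;0 0 0 0 0 0 255"
}}

```text
time: 39.1
eef_pos: [0.5224, -0.0381, 0.1513]
tool_rot: [-3.141, 0.001, -2.956]
contact_force: [-0.2, 0.6, -2.9]
width: 0.0215
finger_force: 40.0
```

Call:
{"fn": "drive_tool", "kwargs": {
  "deltas": "0 0 -0.006 0 0 0 255;0 0 -0.006 0 0 0 255;0 0 0 0 0 0 255"
}}

```text
time: 39.4
eef_pos: [0.5231, -0.0382, 0.15]
tool_rot: [-3.14, 0.002, -2.957]
contact_force: [-2.0, -2.0, 22.7]
width: 0.0214
finger_force: 43.4
```

Call:
{"fn": "drive_tool", "kwargs": {
  "deltas": "0 0 0 0 0 0 255;0 0 0 0 0 0 255;0 0 0 0 0 0 255;0 0 0 0 0 0 255;0 0 0 0 0 0 255;0 0 0 0 0 0 255;0 0 0 0 0 0 255;0 0 0 0 0 0 255;0 0 0 0 0 0 255;0 0 0 0 0 0 255;0 0 0 0 0 0 255;0 0 0 0 0 0 255;0 0 0 0 0 0 255;0 0 0 0 0 0 255;0 0 0 0 0 0 255;0 0 0 0 0 0 255;0 0 0 0 0 0 255;0 0 0 0 0 0 255"
}}

```text
time: 41.2
eef_pos: [0.5231, -0.0382, 0.15]
tool_rot: [-3.141, 0.002, -2.957]
contact_force: [-2.1, -1.4, 22.3]
width: 0.0216
finger_force: 43.3
```

```bash
python3 - <<'E'
from h import *
im=ctrl.camera("side"); cv2.imwrite("pics/s9r.png",im)
cv2.imwrite("pics/s9.png",cv2.resize(im[130:280,215:355],(560,600),interpolation=cv2.INTER_CUBIC))
E
```

```text
(no output)
```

View pics/s9.png

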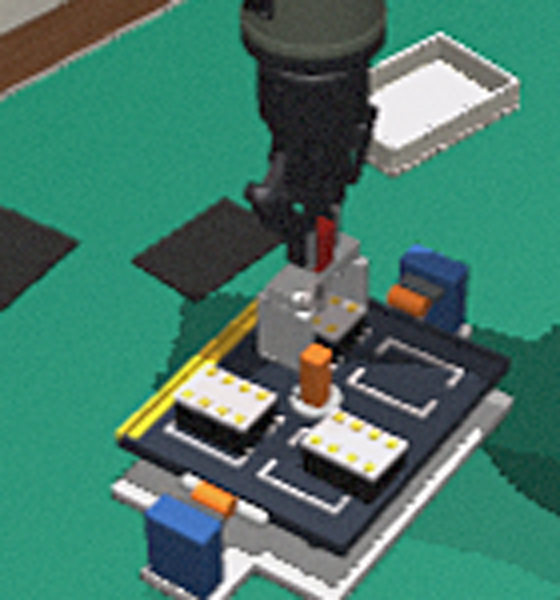

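Call:
{"fn": "drive_tool", "kwargs": {
  "deltas": "0 0 0.03 0 0 0 255;0 0 0.1 0 0 0 255;0 0 0.15 0 0 0 255;0 0 0.15 0 0 0 255;0 0 0.02 0 0 0 255;-0.0502 0.048 0 0 0 0 255;-0.0502 0.048 0 0 0 0 255;-0.0502 0.048 0 0 0 0 255;-0.0502 0.048 0 0 0 0 255;-0.0502 0.048 0 0 0 0 255;-0.0502 0.048 0 0 0 0 255;-0.0502 0.048 0 0 0 0 255;-0.0502 0.048 0 0 0 0 255;-0.0502 0.048 0 0 0 0 255;-0.0502 0.048 0 0 0 0 255;0 0 0 0 0 0 255;0 0 0 0 0 0 255;0 0 0 0 0 0 255"
}}

```text
time: 43.05
eef_pos: [0.422, 0.0577, 0.2387]
tool_rot: [-3.142, 0.0, -2.957]
contact_force: [-1.1, 0.1, -3.2]
width: 0.0215
finger_force: 39.8
```

Call:
{"fn": "drive_tool", "kwargs": {
  "deltas": "0.003 0 -0.12 0 0 0 255;0 0 -0.12 0 0 0 255;0 0 -0.12 0 0 0 255;0 0 -0.05 0 0 0 255;0 0 -0.014 0 0 0 255;0 0 0 0 0 0 255;0 0 0 0 0 0 255"
}}

```text
time: 43.75
eef_pos: [0.4224, 0.0579, 0.1543]
tool_rot: [3.142, 0.0, -2.957]
contact_force: [-0.7, -0.4, -2.2]
width: 0.0211
finger_force: 53.5
```

Call:
{"fn": "drive_tool", "kwargs": {
  "deltas": "0 0 -0.007 0 0 0 255;0 0 -0.007 0 0 0 255;0 0 -0.005 0 0 0 255;0 0 0 0 0 0 255"
}}

```text
time: 44.15
eef_pos: [0.423, 0.0582, 0.151]
tool_rot: [-3.141, 0.002, -2.956]
contact_force: [-4.5, -2.0, 24.7]
width: 0.0213
finger_force: 57.4
```

Call:
{"fn": "drive_tool", "kwargs": {
  "deltas": "0 0 0 0 0 0 255;0 0 0 0 0 0 255;0 0 0 0 0 0 255;0 0 0 0 0 0 255;0 0 0 0 0 0 255;0 0 0 0 0 0 255;0 0 0 0 0 0 255;0 0 0 0 0 0 255;0 0 0 0 0 0 255;0 0 0 0 0 0 255;0 0 0 0 0 0 255;0 0 0 0 0 0 255;0 0 0 0 0 0 255;0 0 0 0 0 0 255;0 0 0 0 0 0 255;0 0 0 0 0 0 255;0 0 0 0 0 0 255;0 0 0 0 0 0 255"
}}

```text
time: 45.95
eef_pos: [0.423, 0.0582, 0.1511]
tool_rot: [-3.141, 0.002, -2.956]
contact_force: [-4.1, -1.1, 23.4]
width: 0.0216
finger_force: 57.3
```

```bash
python3 - <<'E'
from h import *
im=ctrl.camera("side"); cv2.imwrite("pics/s10r.png",im)
cv2.imwrite("pics/s10.png",cv2.resize(im[130:280,215:355],(560,600),interpolation=cv2.INTER_CUBIC))
E
```

```text
(no output)
```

View pics/s10.png

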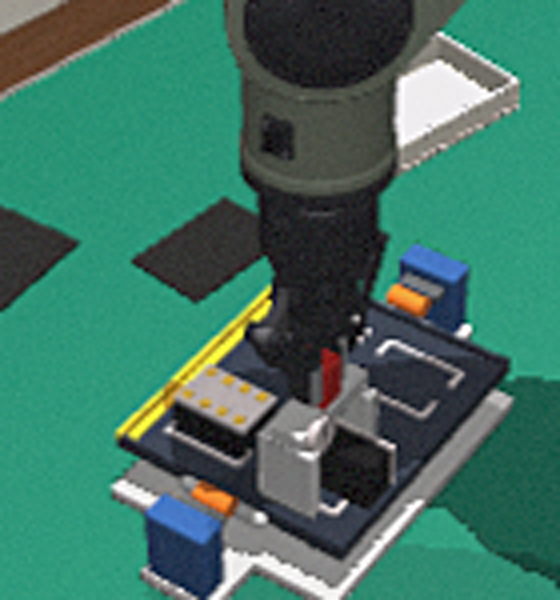

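Call:
{"fn": "drive_tool", "kwargs": {
  "deltas": "0 0 0.03 0 0 0 255;0 0 0.1 0 0 0 255;0 0 0.15 0 0 0 255;0 0 0.15 0 0 0 255;0 0 0.02 0 0 0 255;0.0964 -0.0534 0 0 0 -0.0048 255;0.0964 -0.0534 0 0 0 -0.0048 255;0.0964 -0.0534 0 0 0 -0.0048 255;0.0964 -0.0534 0 0 0 -0.0048 255;0.0964 -0.0534 0 0 0 -0.0048 255;0.0964 -0.0534 0 0 0 -0.0048 255;0.0964 -0.0534 0 0 0 -0.0048 255;0.0964 -0.0534 0 0 0 -0.0048 255;0.0964 -0.0534 0 0 0 -0.0048 255;0.0964 -0.0534 0 0 0 -0.0048 255;0.0964 -0.0534 0 0 0 -0.0048 255;0.0964 -0.0534 0 0 0 -0.0048 255;0.0964 -0.0534 0 0 0 -0.0048 255;0.0964 -0.0534 0 0 0 -0.0048 255"
}}

```text
time: 47.9
eef_pos: [0.6927, -0.0922, 0.2386]
tool_rot: [-3.141, -0.001, -3.098]
contact_force: [-1.3, -0.4, -3.8]
width: 0.0212
finger_force: 53.1
```

Call:
{"fn": "drive_tool", "kwargs": {
  "deltas": "0 0 0 0 0 0 255;0 0 0 0 0 0 255;0 0 0 0 0 0 255"
}}

```text
time: 48.2
eef_pos: [0.6917, -0.0912, 0.2394]
tool_rot: [3.142, -0.001, -3.096]
contact_force: [-0.2, -0.4, -3.7]
width: 0.0209
finger_force: 53.1
```

Call:
{"fn": "drive_tool", "kwargs": {
  "deltas": "0.006 0 -0.12 0 0 0 255;0 0 -0.15 0 0 0 255;0 0 -0.15 0 0 0 255;0 0 -0.12 0 0 0 255;0 0 -0.08 0 0 0 255;0 0 -0.03 0 0 0 255;0 0 -0.01 0 0 0 255;0 0 0 0 0 0 255;0 0 0 0 0 0 255"
}}

```text
time: 49.1
eef_pos: [0.6939, -0.0916, 0.1092]
tool_rot: [-3.141, 0.001, -3.097]
contact_force: [-0.9, -0.5, -3.8]
width: 0.0215
finger_force: 53.0
```

Call:
{"fn": "drive_tool", "kwargs": {
  "deltas": "0 0 -0.007 0 0 0 255;0 0 -0.007 0 0 0 255;0 0 0 0 0 0 255"
}}

```text
time: 49.4
eef_pos: [0.6934, -0.0917, 0.1053]
tool_rot: [-3.142, -0.0, -3.097]
contact_force: [-0.1, -0.8, -4.1]
width: 0.0214
finger_force: 53.0
```

Call:
{"fn": "drive_tool", "kwargs": {
  "deltas": "0 0 -0.006 0 0 0 255;0 0 -0.004 0 0 0 255;0 0 0 0 0 0 255"
}}

```text
time: 49.7
eef_pos: [0.6934, -0.0916, 0.1034]
tool_rot: [-3.142, 0.0, -3.097]
contact_force: [-0.9, 0.1, -1.9]
width: 0.0214
finger_force: 53.3
```

Near contact; another millimetre, then release and retreat.

Call:
{"fn": "drive_tool", "kwargs": {
  "deltas": "0 0 -0.005 0 0 0 255;0 0 0 0 0 0 255;0 0 0 0 0 0 180;0 0 0 0 0 0 120;0 0 0 0 0 0 60;0 0 0 0 0 0 60;0 0 0 0 0 0 60;0 0 0.05 0 0 0 60;0 0 0.15 0 0 0 60;0 0 0.2 0 0 0 60;0 0 0.15 0 0 0 60"
}}

```text
time: 50.8
eef_pos: [0.6937, -0.0913, 0.2153]
tool_rot: [3.141, 0.002, -3.097]
contact_force: [-0.1, -1.7, 0.2]
width: 0.0656
finger_force: 0.0
```

Call:
{"fn": "drive_tool", "kwargs": {
  "deltas": "-0.08 -0.12 0 0 0 0 60;-0.08 -0.12 0 0 0 0 60;-0.08 -0.12 0 0 0 0 60;-0.08 -0.12 0 0 0 0 60;-0.08 -0.12 0 0 0 0 60;-0.08 -0.12 0 0 0 0 60;-0.08 -0.12 0 0 0 0 60;-0.08 -0.12 0 0 0 0 60;-0.08 -0.12 0 0 0 0 60;-0.08 -0.12 0 0 0 0 60;-0.08 -0.12 0 0 0 0 60;-0.08 -0.12 0 0 0 0 60;-0.08 -0.12 0 0 0 0 60;0 0 0 0 0 0 60;0 0 0 0 0 0 60;0 0 0 0 0 0 60"
}}

```text
time: 52.4
eef_pos: [0.486, -0.4027, 0.2128]
tool_rot: [3.142, 0.001, -3.096]
contact_force: [0.5, -0.1, -0.1]
width: 0.0657
finger_force: 0.0
```

```bash
python3 - <<'E'
from h import *
im=ctrl.camera("side"); t=ctrl.camera("top"); cv2.imwrite("pics/t11r.png",t); cv2.imwrite("pics/s11r.png",im)
out=np.zeros((600,800,3),np.uint8)
out[:,:400]=cv2.resize(t[130:280,210:310],(400,600),interpolation=cv2.INTER_CUBIC)
out[:,400:]=cv2.resize(im[150:300,230:330],(400,600),interpolation=cv2.INTER_CUBIC)
cv2.imwrite("pics/s11.png",out); print(ctrl.state()["eef_pos"],ctrl.state()["time"])
E
```

```text
[ 0.48611416 -0.40266139  0.21260706] 52.5
```

View pics/s11.png

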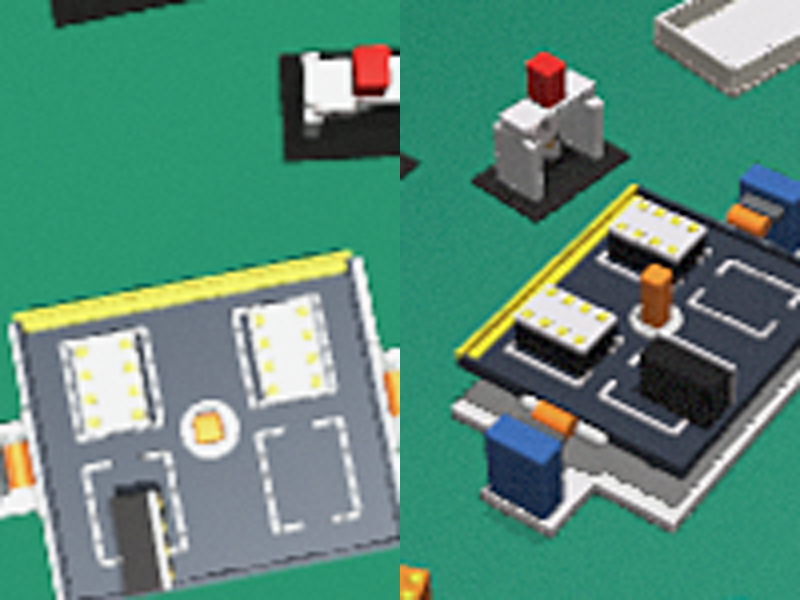

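```bash
python3 - <<'E'
from h import *
t=cv2.imread("pics/t11r.png"); g=t.max(2)
sub=g[245:288,230:262]
for r in sub[::2]: print(' '.join(f"{x//10:2d}" for x in r))
E
```

```text
13 13 13 14 17 19 22 20 12 14 14 14 14 14 14 14 14 14 14 13 13 22 24 17 14 14 14 14 14 13 13 13
18 23 22 19 18 17 15 15 13 14 14 14 14 14 14 14 14 14 14 14 14 14 17 17 14 14 14 14 14 14 14 14
17 20 17 13 14 14 14 14 14 14 14 14 14 14 14 14 14 14 14 14 14 14 22 22 13 14 14 14 14 14 14 14
14 22 23 14 13 14 14 14 12  9  9  9  9  7  5  5  6  5  5  7 12 14 20 20 13 14 14 14 14 14 14 14
13 17 19 15 14 14 14 14 11  4  4  5  4  5  6  6  8 20 21 11 10 14 17 19 17 14 14 14 14 14 14 14
13 17 23 21 13 14 13  9  8  8  7  8  8  8  8  8  6 20 24 20 16 14 14 22 23 15 14 14 14 14 14 14
13 13 22 22 12 14 13 11  8  7  8  7  8  8  7  8  7 14 23 22  6 10 14 18 21 18 14 14 14 14 15 14
14 13 17 18 15 14 14 12  9  8  7  7  7  8  8  8  7 11 22 23 12 10 14 16 23 21 14 14 14 14 14 14
14 14 15 22 21 13 14 13 10  7  8  8  8  8  8  7  7  6 20 24 21 17 15 14 22 23 17 14 14 14 14 15
14 14 13 22 24 17 14 13 11  8  8  8  8  8  7  8  8  7 14 24 21 11 15 14 16 17 16 14 15 15 15 15
14 14 14 18 19 15 14 14 13  9  7  8  7  8  8  8  8  7 11 22 22 11 10 14 15 23 22 14 14 15 14 15
14 14 14 16 23 22 14 14 14 10  7  8  8  8  8
[... 311 characters left out ...]
1 16 15 15 15 15 15 15 15 12
14 14 14 14 14 15 15 15 15 14 11  8  8  8  8  8  8  8  8  7 14 23 21 11 13 11 14 14 13 14 15 15
15 14 14 15 15 15 15 15 15 14 11  9  8  8  7  8  8  8 10 10 12 17 17 14 14 15 15 14 15 14 15 15
 9  8  8 10 11 11 13 13 14 14 13 13 13 13 13 14 14 15 15 15 14 15 14 15 14 15 15 15 15 15 14 14
14 14 14 14 14 14 14 14 14 15 15 15 15 15 15 15 14 15 15 15 15 15 14 14 15 15 14 14 14 15 15 15
14 15 15 14 14 14 15 14 14 14 14 15 14 15 14 15 15 14 15 15 14 14 14 14 15 15 14 15 14 15 15 14
14 15 15 14 15 14 14 15 15 15 15 14 15 15 15 15 14 15 15 15 14 14 15 14 15 14 15 14 15 15 14 14
15 14 14 15 14 15 14 14 15 14 14 15 14 15 14 14 15 14 15 14 15 15 15 14 14 14 14 15 15 14 15 14
```

```bash
python3 - <<'E'
from h import *
z=.0921
q,r=fit([("top",u,v,(a,b,z)) for (u,v),a,b in [((236.8,254.3),.03,.014),((246.3,253.5),.03,-.014),((249.8,276.8),-.03,-.014),((240.3,277.8),-.03,.014)]],[.4,.06,.18]); print(q,np.degrees(q[2]),r.round(2).tolist())
c,s=np.cos(np.radians(10.6)),np.sin(np.radians(10.6)); d=q[:2]-[.4723,.0105]; print("plate local",c*d[0]+s*d[1],-s*d[0]+c*d[1])
im=cv2.imread("pics/s11r.png"); 
for zz in (.0521,.0921):
  for a,b in [(.03,.014),(.03,-.014),(-.03,-.014),(-.03,.014)]:
    C,S=np.cos(q[2]),np.sin(q[2]); print(((proj("side",[q[0]+C*a-S*b,q[1]+S*a+C*b,zz])-[230,150]+.4)*4+[400,0]).round())
E
```

```text
[0.40225199 0.05544511 0.14595021] 8.362331300564732 [[-0.94, -0.21], [0.95, -1.13], [0.97, 0.24], [-0.98, 0.99]]
plate local -0.060584947485905954 0.05706356376833957
[633. 398.]
[657. 374.]
[729. 412.]
[705. 437.]
[633. 357.]
[658. 333.]
[730. 371.]
[706. 395.]
```

Call:
{"fn": "drive_tool", "kwargs": {
  "deltas": "-0.021 0.1145 0 0 0 0.0029 105;-0.021 0.1145 0 0 0 0.0029 105;-0.021 0.1145 0 0 0 0.0029 105;-0.021 0.1145 0 0 0 0.0029 105;-0.021 0.1145 0 0 0 0.0029 105;-0.021 0.1145 0 0 0 0.0029 105;-0.021 0.1145 0 0 0 0.0029 105;-0.021 0.1145 0 0 0 0.0029 105;-0.021 0.1145 0 0 0 0.0029 105;-0.021 0.1145 0 0 0 0.0029 105;-0.021 0.1145 0 0 0 0.0029 105;-0.021 0.1145 0 0 0 0.0029 105;-0.021 0.1145 0 0 0 0.0029 105;-0.021 0.1145 0 0 0 0.0029 105;-0.021 0.1145 0 0 0 0.0029 105;-0.021 0.1145 0 0 0 0.0029 105;-0.021 0.1145 0 0 0 0.0029 105;-0.021 0.1145 0 0 0 0.0029 105;-0.021 0.1145 0 0 0 0.0029 105;-0.021 0.1145 0 0 0 0.0029 105",
  "grip_force": 30
}}

```text
time: 54.5
eef_pos: [0.4011, 0.0559, 0.2125]
tool_rot: [-3.141, 0.0, -2.974]
contact_force: [0.9, 0.3, 0.0]
width: 0.0505
finger_force: 0.0
```

Call:
{"fn": "drive_tool", "kwargs": {
  "deltas": "0 0 -0.1 0 0 0 105;0 0 -0.1 0 0 0 105;0 0 -0.1 0 0 0 105;0 0 0 0 0 0 105;0 0 0 0 0 0 105;0 0 0 0 0 0 105"
}}

```text
time: 55.1
eef_pos: [0.4018, 0.0547, 0.1532]
tool_rot: [-3.141, 0.001, -2.975]
contact_force: [0.0, -0.5, -0.1]
width: 0.0505
finger_force: 0.0
```

Call:
{"fn": "drive_tool", "kwargs": {
  "deltas": "0 0.004 -0.1 0 0 0 105;0 0 -0.1 0 0 0 105;0 0 -0.08 0 0 0 105;0 0 -0.046 0 0 0 105;0 0 0 0 0 0 105;0 0 0 0 0 0 105;0 0 0 0 0 0 255;0 0 0 0 0 0 255;0 0 0 0 0 0 255;0 0 0 0 0 0 255;0 0 0 0 0 0 255"
}}

```text
time: 56.2
eef_pos: [0.4018, 0.055, 0.0877]
tool_rot: [-3.141, 0.001, -2.976]
contact_force: [-0.4, -1.9, 7.7]
width: 0.0276
finger_force: 29.7
```

Call:
{"fn": "drive_tool", "kwargs": {
  "deltas": "0 0 0.05 0 0 0 255;0 0 0.15 0 0 0 255;0 0 0.15 0 0 0 255;0 0 0.1 0 0 0 255;0.053 0.098 0 0 0 0 255;0.053 0.098 0 0 0 0 255;0.053 0.098 0 0 0 0 255;0.053 0.098 0 0 0 0 255;0.053 0.098 0 0 0 0 255;0.053 0.098 0 0 0 0 255;0.053 0.098 0 0 0 0 255;0.053 0.098 0 0 0 0 255;0.053 0.098 0 0 0 0 255;0.053 0.098 0 0 0 0 255;0.053 0.098 0 0 0 0 255;0.053 0.098 0 0 0 0 255;0.053 0.098 0 0 0 0 255;0.053 0.098 0 0 0 0 255;0 0 0 0 0 0 255;0 0 0 0 0 0 255"
}}

```text
time: 58.2
eef_pos: [0.5495, 0.3296, 0.1771]
tool_rot: [3.142, -0.0, -2.975]
contact_force: [-0.1, -0.2, -2.4]
width: 0.0275
finger_force: 30.4
```

Call:
{"fn": "drive_tool", "kwargs": {
  "deltas": "0 0 -0.1 0 0 0 255;0 0 -0.15 0 0 0 255;0 0 -0.15 0 0 0 255;0 0 -0.12 0 0 0 255;0 0 -0.08 0 0 0 255;0 0 -0.05 0 0 0 255;0 0 -0.02 0 0 0 255;0 0 0 0 0 0 255;0 0 0 0 0 0 255"
}}

```text
time: 59.1
eef_pos: [0.5502, 0.3298, 0.044]
tool_rot: [3.141, 0.001, -2.976]
contact_force: [-0.6, 0.3, -0.9]
width: 0.0273
finger_force: 30.4
```

Call:
{"fn": "drive_tool", "kwargs": {
  "deltas": "0 0 -0.02 0 0 0 255;0 0 -0.016 0 0 0 255;0 0 -0.008 0 0 0 255;0 0 -0.005 0 0 0 255;0 0 0 0 0 0 255"
}}

```text
time: 59.6
eef_pos: [0.5501, 0.3297, 0.0359]
tool_rot: [-3.141, 0.002, -2.976]
contact_force: [-11.9, -13.0, 46.0]
width: 0.027
finger_force: 36.8
```

Call:
{"fn": "drive_tool", "kwargs": {
  "deltas": "0 0 0.006 0 0 0 255;0 0 0 0 0 0 160;0 0 0 0 0 0 105;0 0 0 0 0 0 105;0 0 0 0 0 0 105;0 0 0.1 0 0 0 105;0 0 0.15 0 0 0 105;0 0 0.1 0 0 0 105;0.013 -0.074 0 0 0 0 255;0.013 -0.074 0 0 0 0 255;0.013 -0.074 0 0 0 0 255;0.013 -0.074 0 0 0 0 255;0 0 0 0 0 0 255;0 0 0 0 0 0 255;0 0 0 0 0 0 255"
}}

```text
time: 61.1
eef_pos: [0.5599, 0.2709, 0.1044]
tool_rot: [3.141, -0.0, -2.975]
contact_force: [-0.0, 0.2, 0.0]
width: -0.0004
finger_force: 0.0
```

```bash
python3 - <<'E'
from h import *
im=ctrl.camera("side"); cv2.imwrite("pics/s12r.png",im)
q=[.5501,.3297,np.radians(9.5)];C,S=np.cos(q[2]),np.sin(q[2])
for zz in (0,.04):
  for a,b in [(.03,.014),(.03,-.014),(-.03,-.014),(-.03,.014)]: print(zz,proj("side",[q[0]+C*a-S*b,q[1]+S*a+C*b,zz]).round(1))
m=((im.max(2)<60)*255).astype(np.uint8); n,l,st,ce=cv2.connectedComponentsWithStats(m[250:340,150:260]); print([(s[:5]+[150,250,0,0,0]).tolist() for s in st[1:] if s[4]>40])
E
```

```text
0 [177.  286.7]
0 [184.3 280.2]
0 [200.5 290.3]
0 [193.2 297. ]
0.04 [174.8 276.9]
0.04 [182.2 270.4]
0.04 [198.7 280.5]
0.04 [191.3 287.3]
[[176, 272, 24, 24, 340]]
```

Call:
{"fn": "drive_tool", "kwargs": {
  "deltas": "0 0 -0.1 0 0 0 255;0 0 -0.1 0 0 0 255;0 0 -0.047 0 0 0 255;0 0 0 0 0 0 255;-0.0087 0.0493 0 0 0 0 255;-0.0087 0.0493 0 0 0 0 255;-0.007 0.0394 0 0 0 0 255;-0.0035 0.02 0 0 0 0 255;-0.0035 0.02 0 0 0 0 255;-0.0035 0.02 0 0 0 0 255;-0.0035 0.02 0 0 0 0 255;0 0 0 0 0 0 255"
}}

```text
time: 62.35
eef_pos: [0.5528, 0.3142, 0.0557]
tool_rot: [-3.141, 0.001, -2.976]
contact_force: [-0.3, 0.6, 0.4]
width: 0.0002
finger_force: 0.2
```

```bash
cat > blob.py <<'E'
from h import *
im=ctrl.camera("side"); cv2.imwrite("pics/sx.png",im)
h=cv2.cvtColor(im,cv2.COLOR_BGR2HSV)[230:345,140:270]
for nm,m in (("dark",h[...,2]<60),("white",(h[...,2]>110)&(h[...,1]<50))):
    n,l,st,ce=cv2.connectedComponentsWithStats(m.astype(np.uint8)); print(nm,[(s+[140,230,0,0,0]).tolist() for s in st[1:] if s[4]>25])
E
python3 blob.py
```

```text
dark [[163, 230, 43, 48, 1105], [244, 231, 26, 21, 224], [173, 274, 27, 23, 293]]
white [[243, 245, 21, 12, 149], [180, 273, 16, 11, 32], [250, 272, 20, 12, 61], [248, 320, 22, 11, 64]]
```

Call:
{"fn": "drive_tool", "kwargs": {
  "deltas": "-0.0035 0.02 0 0 0 0 255;-0.0035 0.02 0 0 0 0 255;-0.0035 0.02 0 0 0 0 255;0 0 0 0 0 0 255;0 0 0 0 0 0 255"
}}

```text
time: 62.9
eef_pos: [0.5503, 0.3261, 0.055]
tool_rot: [-3.142, -0.0, -2.975]
contact_force: [0.3, 0.1, -0.4]
width: -0.0001
finger_force: 0.0
```

```bash
python3 blob.py
```

```text
dark [[159, 230, 44, 52, 1151], [258, 231, 12, 11, 76], [244, 234, 26, 18, 159], [166, 292, 27, 15, 125]]
white [[243, 245, 21, 12, 149], [251, 272, 19, 12, 57], [166, 280, 27, 21, 229], [248, 320, 22, 11, 62]]
```

Call:
{"fn": "drive_tool", "kwargs": {
  "deltas": "0.013 -0.074 0 0 0 0 255;0.013 -0.074 0 0 0 0 60;0.013 -0.074 0.1 0 0 0 60;0 -0.1 0.15 0 0 0 60;0 -0.15 0.15 0 0 0 60;0 -0.15 0.15 0 0 0 60;0 -0.15 0.1 0 0 0 60;0 -0.15 0 0 0 0 60;0 -0.15 0 0 0 0 60;0 0 0 0 0 0 60;0 0 0 0 0 0 60"
}}

```text
time: 64.05
eef_pos: [0.5583, 0.1096, 0.1851]
tool_rot: [-3.141, -0.0, -2.978]
contact_force: [-0.8, 0.4, 0.6]
width: 0.0655
finger_force: 0.0
```

```bash
cat > mods.py <<'E'
from h import *
def mods(n,z,box,show=True):
    """white-topped modules: (x,y,yaw deg) of tops at height z in pixel box"""
    u0,v0,u1,v1=box; im=ctrl.camera(n); cv2.imwrite(f"pics/last_{n}.png",im)
    h=cv2.cvtColor(im,cv2.COLOR_BGR2HSV)[v0:v1,u0:u1]
    m=((h[...,2]>120)&((h[...,1]<55)|((h[...,0]>15)&(h[...,0]<35)&(h[...,1]<215)))).astype(np.uint8)
    k,l,st,_=cv2.connectedComponentsWithStats(m); out=[]
    for i in range(1,k):
        if st[i,4]<100: continue
        c=max(cv2.findContours((l==i).astype(np.uint8),0,2)[0],key=cv2.contourArea)
        P=np.array([at(n,a+u0,b+v0,z)[:2] for a,b in c[:,0]])*1000
        (x,y),(w,hh),a=cv2.minAreaRect(P.astype(np.float32))
        if w<hh: a-=90
        out.append((round(x/1000,4),round(y/1000,4),round((a+90)%180-90,1),round(max(w,hh)),round(min(w,hh)),int(st[i,4])))
    return out
E
python3 - <<'E'
from mods import *
print(mods("top",.028,(90,185,190,275)))
print(mods("side",.028,(140,250,215,330)))
print("plate",mods("top",.0801,(205,185,335,300)))
E
```

```text
[(0.5436, 0.2702, 89.9, 137, 132, 1385), (0.5437, 0.3642, 8.8, 61, 42, 371), (0.432, 0.2973, -59.7, 61, 42, 384)]
[(0.5441, 0.3629, 9.6, 62, 42, 301)]
plate [(0.4863, 0.0788, 49.3, 263, 186, 5655), (0.5485, -0.0777, 50.4, 126, 52, 524), (0.3845, -0.0806, 89.8, 172, 129, 2630)]
```

Call:
{"fn": "drive_tool", "kwargs": {
  "deltas": "-0.006 0.1058 0 0 0 0 60;-0.006 0.1058 0 0 0 0 60;-0.006 0.1058 0 0 0 0 60;-0.006 0.1058 0 0 0 0 60;-0.006 0.1058 0 0 0 0 60;-0.006 0.1058 0 0 0 0 60;-0.006 0.1058 0 0 0 0 60;-0.006 0.1058 0 0 0 0 60;-0.006 0.1058 0 0 0 0 60;-0.006 0.1058 0 0 0 0 60;-0.006 0.1058 0 0 0 0 60;-0.006 0.1058 0 0 0 0 60;0 0 -0.15 0 0 0 60;0 0 -0.15 0 0 0 60;0 0 -0.15 0 0 0 60;0 0 -0.15 0 0 0 60;0 0 0 0 0 0 60;0 0 0 0 0 0 60"
}}

```text
time: 66.0
eef_pos: [0.5433, 0.3663, 0.0656]
tool_rot: [3.141, -0.001, -2.975]
contact_force: [-0.8, 0.6, 0.5]
width: 0.0651
finger_force: 0.0
```

Call:
{"fn": "drive_tool", "kwargs": {
  "deltas": "0.003 -0.01 -0.1 0 0 0 60;0 0 -0.06 0 0 0 60;0 0 -0.03 0 0 0 60;0 0 0 0 0 0 60;0 0 0 0 0 0 60;0 0 0 0 0 0 255;0 0 0 0 0 0 255;0 0 0 0 0 0 255;0 0 0 0 0 0 255;0 0 0 0 0 0 255"
}}

```text
time: 67.0
eef_pos: [0.5446, 0.3637, 0.0278]
tool_rot: [3.141, 0.001, -2.976]
contact_force: [-2.0, -1.3, 7.9]
width: 0.0395
finger_force: 31.0
```

Call:
{"fn": "drive_tool", "kwargs": {
  "deltas": "0 0 0.05 0 0 0 255;0 0 0.15 0 0 0 255;0 0 0.15 0 0 0 255;0 0 0.15 0 0 0 255;0 0 0.15 0 0 0 255;-0.0381 -0.0955 0 0 0 0.0006 255;-0.0381 -0.0955 0 0 0 0.0006 255;-0.0381 -0.0955 0 0 0 0.0006 255;-0.0381 -0.0955 0 0 0 0.0006 255;-0.0381 -0.0955 0 0 0 0.0006 255;-0.0381 -0.0955 0 0 0 0.0006 255;-0.0381 -0.0955 0 0 0 0.0006 255;-0.0381 -0.0955 0 0 0 0.0006 255"
}}

```text
time: 68.3
eef_pos: [0.4831, 0.2099, 0.1577]
tool_rot: [-3.141, 0.0, -2.965]
contact_force: [0.7, 0.3, -1.7]
width: 0.0393
finger_force: 30.7
```

Call:
{"fn": "drive_tool", "kwargs": {
  "deltas": "-0.0381 -0.0955 0 0 0 0.0006 255;-0.0381 -0.0955 0 0 0 0.0006 255;-0.0381 -0.0955 0 0 0 0.0006 255;-0.0381 -0.0955 0 0 0 0.0006 255;-0.0381 -0.0955 0 0 0 0.0006 255;-0.0381 -0.0955 0 0 0 0.0006 255;-0.0381 -0.0955 0 0 0 0.0006 255;-0.0381 -0.0955 0 0 0 0.0006 255;0 0 0 0 0 0 255;0 0 0 0 0 0 255;0 0 0 0 0 0 255"
}}

```text
time: 69.4
eef_pos: [0.4229, 0.0586, 0.1575]
tool_rot: [3.141, 0.001, -2.955]
contact_force: [0.4, 0.4, -1.6]
width: 0.039
finger_force: 30.7
```

Call:
{"fn": "drive_tool", "kwargs": {
  "deltas": "0 -0.002 -0.1 0 0 0 255;0 0 -0.1 0 0 0 255;0 0 -0.1 0 0 0 255;0 0 -0.05 0 0 0 255;0 0 -0.02 0 0 0 255;0 0 -0.008 0 0 0 255;0 0 0 0 0 0 255;0 0 0 0 0 0 255"
}}

```text
time: 70.2
eef_pos: [0.4228, 0.0575, 0.082]
tool_rot: [-3.141, 0.001, -2.956]
contact_force: [0.3, -0.5, -0.9]
width: 0.0394
finger_force: 30.7
```

Call:
{"fn": "drive_tool", "kwargs": {
  "deltas": "0 0 -0.006 0 0 0 255;0 0 -0.005 0 0 0 255;0 0 0 0 0 0 255"
}}

```text
time: 70.5
eef_pos: [0.4226, 0.0574, 0.0794]
tool_rot: [-3.141, 0.0, -2.956]
contact_force: [0.4, 0.1, -0.4]
width: 0.0396
finger_force: 30.8
```

Call:
{"fn": "drive_tool", "kwargs": {
  "deltas": "0 0 -0.004 0 0 0 255;0 0 0 0 0 0 255;0 0 0 0 0 0 140;0 0 0 0 0 0 80;0 0 0 0 0 0 70;0 0 0 0 0 0 70;0 0 0.1 0 0 0 70;0 0 0.15 0 0 0 70;0 0 0.2 0 0 0 70;0 0 0.2 0 0 0 70;0 0 0.15 0 0 0 70;0 0 0 0 0 0 70"
}}

```text
time: 71.7
eef_pos: [0.4238, 0.0578, 0.2415]
tool_rot: [-3.14, 0.005, -2.956]
contact_force: [-0.2, 0.2, -0.4]
width: 0.0621
finger_force: 0.0
```

Call:
{"fn": "drive_tool", "kwargs": {
  "deltas": "0.0968 -0.0532 0 0 0 -0.0048 60;0.0968 -0.0532 0 0 0 -0.0048 60;0.0968 -0.0532 0 0 0 -0.0048 60;0.0968 -0.0532 0 0 0 -0.0048 60;0.0968 -0.0532 0 0 0 -0.0048 60;0.0968 -0.0532 0 0 0 -0.0048 60;0.0968 -0.0532 0 0 0 -0.0048 60;0.0968 -0.0532 0 0 0 -0.0048 60;0.0968 -0.0532 0 0 0 -0.0048 60;0.0968 -0.0532 0 0 0 -0.0048 60;0.0968 -0.0532 0 0 0 -0.0048 60;0.0968 -0.0532 0 0 0 -0.0048 60;0.0968 -0.0532 0 0 0 -0.0048 60;0.0968 -0.0532 0 0 0 -0.0048 60;0 0 -0.15 0 0 0 60;0 0 -0.15 0 0 0 60;0 0 0 0 0 0 60;0 0 0 0 0 0 60",
  "grip_force": 40
}}

```text
time: 73.5
eef_pos: [0.6934, -0.0912, 0.1785]
tool_rot: [3.141, -0.001, -3.096]
contact_force: [0.8, 0.4, 0.3]
width: 0.0653
finger_force: 0.0
```

```bash
python3 - <<'E'
from mods import *
print(mods("side",.0801,(225,185,350,290)))
h=cv2.cvtColor(cv2.imread("pics/s7r.png"),40)
# reference expectation
for b in ((.5013,.0729),(.522,-.0371),(.4227,.0581)): print(b,proj("side",[*b,.0801]).round(1))
im=cv2.imread("pics/last_side.png"); g=im.max(2)
# compare with the s9-like reference: bay1/2 area of s8r
r=cv2.imread("pics/s8r.png")
for n,x in (("ref",r),("now",im)):
    hh=cv2.cvtColor(x,cv2.COLOR_BGR2HSV)[225:265,250:325]; m=((hh[...,2]>120)&((hh[...,1]<55)|((hh[...,0]>15)&(hh[...,0]<35)&(hh[...,1]<215)))).astype(np.uint8)
    k,l,st,ce=cv2.connectedComponentsWithStats(m); print(n,[(st[i].tolist(),ce[i].round(1).tolist()) for i in range(1,k) if st[i,4]>60])
E
```

```text
[(0.5116, 0.0359, -79.1, 215, 74, 689), (0.4309, 0.0436, 12.7, 73, 72, 311), (0.3641, 0.0771, 88.4, 289, 108, 769), (0.4587, 0.1591, 22.4, 76, 36, 154)]
(0.5013, 0.0729) [269.9 228.8]
(0.522, -0.0371) [292.5 206.6]
(0.4227, 0.0581) [293.8 240.3]
ref [([0, 0, 34, 14, 271], [17.5, 5.1]), ([37, 1, 30, 24, 311], [51.0, 14.0]), ([56, 19, 19, 21, 125], [66.6, 30.5]), ([0, 20, 23, 12, 112], [7.5, 26.2]), ([21, 30, 18, 10, 88], [27.7, 36.1])]
now [([0, 0, 34, 14, 272], [17.6, 5.1]), ([31, 1, 27, 24, 311], [44.2, 13.7]), ([56, 19, 19, 21, 118], [66.6, 30.7]), ([0, 20, 23, 12, 113], [7.5, 26.2]), ([21, 30, 18, 10, 87], [27.6, 36.1])]
```

Call:
{"fn": "drive_tool", "kwargs": {
  "deltas": "0 0 -0.12 0 0 0 60;0 0 -0.12 0 0 0 60;0 0 -0.1 0 0 0 60;0 0 -0.042 0 0 0 60;0 0 0 0 0 0 60;0 0 0 0 0 0 60;0 0 0 0 0 0 60;0 0 0 0 0 0 255;0 0 0 0 0 0 255;0 0 0 0 0 0 255;0 0 0 0 0 0 255;0 0 0 0 0 0 255;0 0 0 0 0 0 255"
}}

```text
time: 74.85
eef_pos: [0.6937, -0.0913, 0.1024]
tool_rot: [3.142, 0.0, -3.096]
contact_force: [-1.5, 1.3, 5.2]
width: 0.0214
finger_force: 41.6
```

Call:
{"fn": "drive_tool", "kwargs": {
  "deltas": "0 0 0.05 0 0 0 255;0 0 0.15 0 0 0 255;0 0 0.15 0 0 0 255;0 0 0.15 0 0 0 255;0 0 0.15 0 0 0 255;-0.0715 0.022 0 0 0 0.0056 255;-0.0715 0.022 0 0 0 0.0056 255;-0.0715 0.022 0 0 0 0.0056 255;-0.0715 0.022 0 0 0 0.0056 255;-0.0715 0.022 0 0 0 0.0056 255;-0.0715 0.022 0 0 0 0.0056 255;-0.0715 0.022 0 0 0 0.0056 255;-0.0715 0.022 0 0 0 0.0056 255;-0.0715 0.022 0 0 0 0.0056 255;-0.0715 0.022 0 0 0 0.0056 255;-0.0715 0.022 0 0 0 0.0056 255;-0.0715 0.022 0 0 0 0.0056 255;0 0 0 0 0 0 255;0 0 0 0 0 0 255;0 0 0 0 0 0 255"
}}

```text
time: 76.85
eef_pos: [0.5223, -0.0389, 0.2322]
tool_rot: [-3.141, 0.0, -2.956]
contact_force: [0.0, -0.6, -4.4]
width: 0.0214
finger_force: 40.4
```

```bash
cat > cmpm.py <<'E'
from mods import *
im=ctrl.camera("side"); cv2.imwrite("pics/cmp.png",im)
hh=cv2.cvtColor(im,cv2.COLOR_BGR2HSV)[195:265,250:325]; m=((hh[...,2]>90)&((hh[...,1]<60)|((hh[...,0]>15)&(hh[...,0]<35)&(hh[...,1]<215)))).astype(np.uint8)
k,l,st,ce=cv2.connectedComponentsWithStats(m); print([(st[i].tolist(),ce[i].round(1).tolist()) for i in range(1,k) if st[i,4]>100])
E
python3 cmpm.py
```

```text
[([0, 0, 57, 44, 724], [28.0, 21.8]), ([31, 31, 28, 24, 327], [44.2, 43.7]), ([56, 48, 19, 22, 153], [66.6, 60.5]), ([0, 50, 40, 20, 246], [16.5, 60.7])]
```

```bash
python3 - <<'E'
from h import *
d=cv2.absdiff(cv2.imread("pics/s8r.png"),cv2.imread("pics/cmp.png")).max(2)
for n,(u0,v0,u1,v1) in dict(bay2=(255,215,287,245),bay4=(278,198,310,225),bay1=(285,228,322,258),plate_edge=(310,200,345,265)).items(): print(n,d[v0:v1,u0:u1].mean().round(1),(d[v0:v1,u0:u1]>60).sum())
E
```

```text
bay2 13.6 37
bay4 11.0 3
bay1 56.7 362
plate_edge 13.3 96
```

Call:
{"fn": "drive_tool", "kwargs": {
  "deltas": "0 0.002 -0.12 0 0 0 255;0 0 -0.12 0 0 0 255;0 0 -0.1 0 0 0 255;0 0 -0.04 0 0 0 255;0 0 -0.014 0 0 0 255;0 0 -0.007 0 0 0 255;0 0 -0.007 0 0 0 255;0 0 0 0 0 0 255;0 0 0 0 0 0 255"
}}

```text
time: 77.8
eef_pos: [0.5223, -0.0382, 0.151]
tool_rot: [-3.141, 0.001, -2.956]
contact_force: [1.2, 0.5, -3.1]
width: 0.0214
finger_force: 40.5
```

Call:
{"fn": "drive_tool", "kwargs": {
  "deltas": "0 0 -0.006 0 0 0 255;0 0 -0.004 0 0 0 255;0 0 0 0 0 0 255;0 0 0 0 0 0 255"
}}

```text
time: 78.2
eef_pos: [0.5227, -0.0382, 0.1495]
tool_rot: [-3.141, 0.002, -2.956]
contact_force: [-2.4, 0.9, 14.4]
width: 0.0212
finger_force: 43.1
```

Standing. Hold, then lift and go to the other row.

Call:
{"fn": "drive_tool", "kwargs": {
  "deltas": "0 0 0 0 0 0 255;0 0 0 0 0 0 255;0 0 0 0 0 0 255;0 0 0 0 0 0 255;0 0 0 0 0 0 255;0 0 0 0 0 0 255;0 0 0 0 0 0 255;0 0 0 0 0 0 255;0 0 0 0 0 0 255;0 0 0 0 0 0 255;0 0 0 0 0 0 255;0 0 0 0 0 0 255;0 0 0 0 0 0 255;0 0 0 0 0 0 255;0 0 0 0 0 0 255;0 0 0 0 0 0 255"
}}

```text
time: 79.8
eef_pos: [0.5227, -0.0381, 0.1495]
tool_rot: [-3.141, 0.002, -2.956]
contact_force: [-1.9, -0.1, 15.2]
width: 0.0215
finger_force: 43.1
```

Call:
{"fn": "drive_tool", "kwargs": {
  "deltas": "0 0 0.03 0 0 0 255;0 0 0.1 0 0 0 255;0 0 0.15 0 0 0 255;0 0 0.15 0 0 0 255;0 0 0.02 0 0 0 255;-0.0502 0.048 0 0 0 0 255;-0.0502 0.048 0 0 0 0 255;-0.0502 0.048 0 0 0 0 255;-0.0502 0.048 0 0 0 0 255;-0.0502 0.048 0 0 0 0 255;-0.0502 0.048 0 0 0 0 255;-0.0502 0.048 0 0 0 0 255;-0.0502 0.048 0 0 0 0 255;-0.0502 0.048 0 0 0 0 255;-0.0502 0.048 0 0 0 0 255;0 0 0 0 0 0 255;0 0 0 0 0 0 255;0 0 0 0 0 0 255"
}}

```text
time: 81.6
eef_pos: [0.4217, 0.0576, 0.2385]
tool_rot: [-3.142, 0.0, -2.956]
contact_force: [0.7, -0.5, -4.7]
width: 0.021
finger_force: 40.4
```

```bash
python3 cmpm.py; python3 - <<'E'
from h import *
d=cv2.absdiff(cv2.imread("pics/s11r.png"),cv2.imread("pics/cmp.png")).max(2)
for n,(u0,v0,u1,v1) in dict(bay2=(255,222,285,245)).items(): print(n,d[v0:v1,u0:u1].mean().round(1))
E
```

```text
[([0, 1, 75, 54, 1464], [37.2, 27.6]), ([56, 48, 19, 22, 153], [66.5, 60.5]), ([0, 50, 39, 20, 221], [16.2, 60.9])]
bay2 41.0
```

Call:
{"fn": "drive_tool", "kwargs": {
  "deltas": "0.004 0 -0.12 0 0 0 255;0 0 -0.12 0 0 0 255;0 0 -0.12 0 0 0 255;0 0 -0.05 0 0 0 255;0 0 -0.014 0 0 0 255;0 0 -0.007 0 0 0 255;0 0 -0.007 0 0 0 255;0 0 0 0 0 0 255;0 0 0 0 0 0 255"
}}

```text
time: 82.55
eef_pos: [0.4227, 0.0578, 0.1514]
tool_rot: [-3.141, 0.001, -2.956]
contact_force: [-0.2, 0.4, -1.5]
width: 0.0214
finger_force: 40.5
```

Call:
{"fn": "drive_tool", "kwargs": {
  "deltas": "0 0 -0.006 0 0 0 255;0 0 -0.003 0 0 0 255;0 0 0 0 0 0 255;0 0 0 0 0 0 255"
}}

```text
time: 82.95
eef_pos: [0.4229, 0.0581, 0.1498]
tool_rot: [-3.141, 0.001, -2.955]
contact_force: [-1.6, 1.7, 14.0]
width: 0.0216
finger_force: 43.0
```

Standing at 0.1498, the same height as in bay4. Hold, then return to the pad.

Call:
{"fn": "drive_tool", "kwargs": {
  "deltas": "0 0 0 0 0 0 255;0 0 0 0 0 0 255;0 0 0 0 0 0 255;0 0 0 0 0 0 255;0 0 0 0 0 0 255;0 0 0 0 0 0 255;0 0 0 0 0 0 255;0 0 0 0 0 0 255;0 0 0 0 0 0 255;0 0 0 0 0 0 255;0 0 0 0 0 0 255;0 0 0 0 0 0 255;0 0 0 0 0 0 255;0 0 0 0 0 0 255;0 0 0 0 0 0 255;0 0 0 0 0 0 255"
}}

```text
time: 84.55
eef_pos: [0.4229, 0.0581, 0.1498]
tool_rot: [-3.141, 0.001, -2.955]
contact_force: [-1.7, 1.1, 14.5]
width: 0.0217
finger_force: 43.0
```

Call:
{"fn": "drive_tool", "kwargs": {
  "deltas": "0 0 0.03 0 0 0 255;0 0 0.1 0 0 0 255;0 0 0.15 0 0 0 255;0 0 0.15 0 0 0 255;0 0 0.02 0 0 0 255;0.0966 -0.0533 0 0 0 -0.0048 255;0.0966 -0.0533 0 0 0 -0.0048 255;0.0966 -0.0533 0 0 0 -0.0048 255;0.0966 -0.0533 0 0 0 -0.0048 255;0.0966 -0.0533 0 0 0 -0.0048 255;0.0966 -0.0533 0 0 0 -0.0048 255;0.0966 -0.0533 0 0 0 -0.0048 255;0.0966 -0.0533 0 0 0 -0.0048 255;0.0966 -0.0533 0 0 0 -0.0048 255;0.0966 -0.0533 0 0 0 -0.0048 255;0.0966 -0.0533 0 0 0 -0.0048 255;0.0966 -0.0533 0 0 0 -0.0048 255;0.0966 -0.0533 0 0 0 -0.0048 255;0.0966 -0.0533 0 0 0 -0.0048 255"
}}

```text
time: 86.45
eef_pos: [0.6931, -0.0922, 0.2377]
tool_rot: [-3.141, -0.002, -3.097]
contact_force: [-0.4, 0.1, -3.7]
width: 0.0213
finger_force: 40.4
```

Call:
{"fn": "drive_tool", "kwargs": {
  "deltas": "0 0 0 0 0 0 255;0 0 0 0 0 0 255;0.003 0 -0.12 0 0 0 255;0 0 -0.15 0 0 0 255;0 0 -0.15 0 0 0 255;0 0 -0.12 0 0 0 255;0 0 -0.08 0 0 0 255;0 0 -0.03 0 0 0 255;0 0 -0.01 0 0 0 255;0 0 0 0 0 0 255;0 0 0 0 0 0 255"
}}

```text
time: 87.55
eef_pos: [0.6939, -0.0915, 0.1082]
tool_rot: [-3.141, 0.001, -3.096]
contact_force: [-0.1, 0.2, -3.4]
width: 0.0211
finger_force: 40.3
```

Call:
{"fn": "drive_tool", "kwargs": {
  "deltas": "0 0 -0.01 0 0 0 255;0 0 -0.01 0 0 0 255;0 0 -0.008 0 0 0 255;0 0 -0.004 0 0 0 255;0 0 0 0 0 0 255"
}}

```text
time: 88.05
eef_pos: [0.6939, -0.0913, 0.1023]
tool_rot: [-3.141, 0.001, -3.096]
contact_force: [-5.9, 0.5, 16.4]
width: 0.0211
finger_force: 43.2
```

Call:
{"fn": "drive_tool", "kwargs": {
  "deltas": "0 0 0.002 0 0 0 255;0 0 0 0 0 0 180;0 0 0 0 0 0 120;0 0 0 0 0 0 60;0 0 0 0 0 0 60;0 0 0 0 0 0 60;0 0 0.05 0 0 0 60;0 0 0.15 0 0 0 60;0 0 0.2 0 0 0 60;0 0 0.15 0 0 0 60"
}}

```text
time: 89.05
eef_pos: [0.6937, -0.0912, 0.2141]
tool_rot: [3.141, 0.002, -3.096]
contact_force: [1.1, -0.3, 0.6]
width: 0.0654
finger_force: 0.0
```

Call:
{"fn": "drive_tool", "kwargs": {
  "deltas": "-0.08 -0.12 0 0 0 0 60;-0.08 -0.12 0 0 0 0 60;-0.08 -0.12 0 0 0 0 60;-0.08 -0.12 0 0 0 0 60;-0.08 -0.12 0 0 0 0 60;-0.08 -0.12 0 0 0 0 60;-0.08 -0.12 0 0 0 0 60;-0.08 -0.12 0 0 0 0 60;-0.08 -0.12 0 0 0 0 60;-0.08 -0.12 0 0 0 0 60;-0.08 -0.12 0 0 0 0 60;-0.08 -0.12 0 0 0 0 60;-0.08 -0.12 0 0 0 0 60;0 0 0 0 0 0 60;0 0 0 0 0 0 60;0 0 0 0 0 0 60"
}}

```text
time: 90.65
eef_pos: [0.4861, -0.4026, 0.2116]
tool_rot: [-3.142, 0.001, -3.095]
contact_force: [0.7, -0.4, -0.1]
width: 0.0657
finger_force: 0.0
```

```bash
python3 - <<'E'
from h import *
im=ctrl.camera("side"); t=ctrl.camera("top"); cv2.imwrite("pics/fs.png",im); cv2.imwrite("pics/ft.png",t)
# yellow LED marks of each module in the top picture -> module pose on the plate
h=cv2.cvtColor(t,cv2.COLOR_BGR2HSV); m=((h[...,0]>15)&(h[...,0]<38)&(h[...,1]>70)&(h[...,2]>140)).astype(np.uint8)
c,s=np.cos(np.radians(10.6)),np.sin(np.radians(10.6))
for n,(a,b) in dict(bay1=(-.04,.056),bay2=(.04,.056),bay4=(.04,-.056)).items():
    p=proj("top",[.4723+c*a-s*b,.0105+s*a+c*b,.0801]); u,v=p.round().astype(int)
    k,l,st,ce=cv2.connectedComponentsWithStats(m[v-15:v+16,u-11:u+12]); P=np.array([at("top",x+u-11,y+v-15,.0801)[:2] for x,y in ce[1:]])
    d=P.mean(0)-[.4723,.0105]; L=np.c_[c*(P-[.4723,.0105])[:,0]+s*(P-[.4723,.0105])[:,1],-s*(P-[.4723,.0105])[:,0]+c*(P-[.4723,.0105])[:,1]]
    print(n,len(P),(L.mean(0)*1000).round(1)); (x,y),wh,an=cv2.minAreaRect((L*1000).astype(np.float32)); print("  LED box",np.round(wh),round(an,1))
d=cv2.absdiff(im,cv2.imread("pics/s11r.png")).max(2); print("gauge diff",d[155:208,245:292].mean(),"plate edge",d[195:225,310:345].mean())
d=cv2.absdiff(t,cv2.imread("pics/t11r.png")).max(2); print("top gauge diff",d[130:180,275:330].mean())
r=(t[...,2]>150)&(t[...,1]<70)&(t[...,0]<70); r[:,:270]=0;r[:,330:]=0; ys,xs=np.nonzero(r[:180]); print("red top rows",ys.min(),ys.max(),"cols",xs.min(),xs.max())
E
```

```text
bay1 8 [-40.2  55.9]
  LED box [27. 44.] 89.9
bay2 9 [43.3 57.4]
  LED box [64. 28.] 1.1
bay4 9 [ 42.6 -54.4]
  LED box [66. 30.] 3.8
gauge diff 5.708550782818145 plate edge 5.268571428571429
top gauge diff 3.5727272727272728
red top rows 142 151 cols 298 307
```

```bash
python3 -c "
from station import ctrl
print(ctrl.hand_in())"
```

```text
the job is handed in; nothing more can be done
None
```

I handed the job in at about 91 s: the plate is home under both rollers, three modules lie flat and square in bays 1, 2 and 4, and the gauge is back on its pad after reading bay 4 then bay 1. One module had been knocked aside before the first readings and I missed it; my gauge attempt left it on its side, so I reset it and took both readings again in order.

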